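# Prove the limit switch and bring the carrier to the dryer

### The arm

A 6-joint arm with a two-finger parallel gripper is mounted at the origin on the work surface. World frame = base frame: x ahead of the robot, y to its left, z up, the work surface at z = 0. Lengths are in m, angles in rad, forces in N, time in s.
With the tool pointing down it reaches from about 0.325 to 0.9 m from the base axis. Payload 6.1 kg.
Tool frame: the origin (TCP) lies midway between the tips of the shut fingers; the grasp point (between the pads) lies r.grasp_offset behind it (r.grasp_offset is the distance from the TCP to the grasp point, in m); y points along the fingers, z is the direction in which the jaws open and shut, and the axes are right-handed (so a half turn about y gives the same grasp; the last joint's range is limited). The gripper opens to 85 mm and grips with 20 to 120 N. Pads are 22 mm wide; open, the fingers measure 114 mm over their backs; the gripper's body (76 mm by 85 mm) begins 54 mm behind the grasp point. The pads swing forward as they close: fully open they stand 13 mm farther back than shut.
Start: joints at [-1.305, 0.22, 1.526, -0, 1.395, -0.126], TCP at [0.239, -0.578, 0.231] pointing down, gripper open.
Joint ranges: [-2.98, 2.98], [-0.91, 2.08], [0.09, 2.57], [-1.24, 4.39], [0.2, 2.65], [-2.68, 2.68]. Speed limits (rad/s): [2.57, 2.57, 3.01, 3.14, 3.14, 3.14].

### API

Orientations are given as a unit quaternion [w, x, y, z].
In Python, from cell import r, read_camera gives the robot as it stands.
- The arm moves only by the tool send_rows, never from a script. Its argument "targets" is a list of rows, each an object of numbers: "x", "y", "z": the shift along the tool's x, y, z in m; "rx", "ry", "rz": the turn, a rotation vector about the tool's x, y, z in degrees; "gripper": the closure, from 0 (fully open) to 1 (shut). A call has 1 to 20 rows; each row shifts and turns the pose as measured when the row begins, along the tool's axes as they then stand; what a row does not reach is not made up. A row lasts 1/8 s, in which the tool goes at most 62.5 mm and 10.7 degrees, less where a joint would pass 70% of its speed; a pose out of reach is approached as far as the arm can. A call with a gripper value outside its range is refused whole. The fingers move at their own pace and stop on an object; "squeeze" is the grip in N (left out, the last holds). Time passes only in rows, so rows that do not move let the fingers close. It gives the time, the measured TCP pose, the force and the opening at its end, in the units of the state.
- r.state(): the state, without advancing time (a new reading comes with each control period).
- read_camera(name): name is "side" or "top"; returns a dict with "color" (400x640x3 uint8, red, green, blue), "vertical_fov" (degrees; the focal length in pixels is half the picture's height over the tangent of half this angle, whatever the lens; pixels are square), "cx", "cy" (the principal point, pixels), "D" ([k1, k2, p1, p2, k3] as OpenCV has them; the pictures are not rectified), "rvec" (rotation vector, rad) and "tvec" (3), from world to camera coordinates, as OpenCV has them. Camera axes: x right, y down, z forward; pixel columns grow to the right and rows downward; lengths in m; the calibration is good to about 2 mm. A picture is of the moment at which its call begins. There is no depth.
- r.sign_off(): hands the job in, once; it reports no verdict.
The state is a dict: "time": time; "joint_pos": joint angles; "dq": joint speeds; "effort": joint torques, N m; "tool_pos": TCP position; "ee_rot": TCP orientation; "ft_force": force on the tool from outside, world axes, zero at the start; "ft_torque": the same for the moment, N m; "width": finger opening in m.
Only numpy, scipy, OpenCV 4.12 (cv2) and the standard library are available. Lean on these libraries where they do the work, as an engineer would, in place of code of your own. Each camera call takes 0.05 s, during which the arm holds its last target.

### The job

Bring the carrier of pipe bowls round its bent rail to the hot-air dryer. First prove the dryer's limit switch: with the carrier still at the loading end and the catch shut, push the roller arm sideways with a fingertip until it trips, and let it spring back. Then swing the catch open, slide the carrier round the rail right up against the end stop so that its cam holds the roller arm tripped, and swing the catch fully shut behind it, leaving everything else on the bench where it is.

Things in the scene. Friction and masses are not known exactly. Their poses are not given: they have to be found in the camera images.
- rail: Drying station, fixed to the table: dark steel plate 340 (x) x 520 (y) x 8 mm, centred at x +40, y 0, with a bent steel bar, grey dryer box, limit switch and junction box. Origin on the table (plate's underside), z up. Everything fixed on it is known from this pose: 'station' below means mm in this frame. From the robot the dryer leg of the bar is at the left, the loading leg at the right.
- bend1 (a point): On the bar's centre line where the straight loading leg meets the first bend: station (-55,-45,165). Bar: round, 12 dia, centre line level at z 165, held only by posts at (-55,-225) and (55,225). From the loading end it runs at x -55 along +y from y -213 to -45, then a 90 degree bend to the right, radius 45 about (-10,-45), ends at (-10,0). Stop collar at y -201 to -189. Axes as rail.
- bend2 (a point): On the bar's centre line where the second bend meets the dryer leg: station (55,45,165). From the end of the first bend (-10,0) the bar goes straight to (10,0), bends 90 degrees to the left, radius 45 about (10,45), to this point, then runs straight along +y at x 55 to y 213. Axes as rail.
- stop (a point): End stop on the dryer leg: centre of the face, on the bar's line, that the carrier comes up against; station (55,189,165). The stop is a dark collar 27 dia x 12 clamped on the bar. Axes as rail.
- dryer (a point): Centre of the top of the grey dryer box, station (152,172,125). The box spans station x 112 to 192, y 110 to 235 and is 125 high, slots facing the bar; the catch's pivot post stands on it at (145,155). A motor behind it reaches x 247. Axes as rail.
- carrier_knob (a point): Middle of the carrier's black grip knob, an upright cylinder 22 dia x 40 high, at z about 216. The knob stands on a 16 dia stem, its middle 54 above the collar's centre. x axis: along the bar towards the dryer. The carrier (about 0.3 kg) slides with light friction, stays where it is left and cannot come off; it must turn with the bar round the bends. Starts on the loading leg, station y -165 to -85.
- carrier_hub (a point): Centre of the carrier's steel collar (31 dia x 34 long) threaded on the bar: nylon-lined bore 17, so 2.5 mm play all round; it hangs at z about 162. Against the end stop it is at station (55,172). On its left as it travels is a cam plate reaching 38 out, z -5 to +5; below hang two pipe bowls, down to 104 under it and 40 to either side. x axis: along the bar towards the dryer.
- limit_arm (a joint): Limit switch roller arm; hinge, upright axis at station (-16,141). 0 = rest, pointing to station +x, square to the bar. Positive = swung to station +y (the carrier's way), negative = the other way; range 1.2 rad either way. Spring-centred: about 1.5 N at the roller gives 0.6 rad; springs back when let go. Trips at 0.4 rad, either way. The cam of a carrier at the end stop holds it at +0.6 to +1.0; pushing the cam past the roller takes about 5 N.
- roller (a point): Centre of the black roller on the limit switch arm: upright cylinder 16 dia, z 155 to 168, 38 from the arm's shaft; at rest at station (22,141,161), 33 beside the bar's centre line, open space before and behind it. Moves with the arm, a flat bar at z 148 to 154. The aluminium switch body beside it spans station x -98 to -1, y 124 to 158, top z 150; the shaft reaches z 171.
- catch (a joint): Swing catch barring the dryer leg; hinge, upright axis at station (145,155). 0 = shut against a hard stop, arm pointing to station -x over the bar; grows as it swings back towards -y; 1.57 = open, arm along the bar, 90 beside it; range to 1.6. Stiff pivot, 0.08 N m: stays where left; starts at 0 to 0.1. Arm 100 long, 10 wide, z 184 to 194; the carrier's stem passes it only when open by 1.0 or more.
- catch_pin (a point): Grip point of the upright steel pin on the catch arm, with a turning sleeve: 12 dia, z 194 to 229 (this point z 215), 50 from the pivot. With the catch shut it is at station (95,155), open at (145,105). The shut arm passes about 4 mm behind the stem of a carrier at the end stop.
- wax_tin: Bystander, to be left alone: flat round metal wax tin, 70 dia x 27 high, loose on the base plate. Origin at its underside.
- pipe: Bystander, to be left alone: finished smoking pipe lying on its side on the base plate, about 145 x 45 x 34. Origin at its underside.
- brush: Bystander, to be left alone: hand brush lying on the table right of the base plate, about 150 long. Origin at its underside.
- stain: Bystander, to be left alone: amber bottle, 52 dia x 100 high, standing on the table right of the base plate. Origin at its underside.
- felt_wheel: Bystander, to be left alone: pale felt disc, 100 dia x 22 thick, lying flat on the table left of the base plate. Origin at its underside.
- compound_bar: Bystander, to be left alone: brown bar of polishing compound, 110 x 42 x 34, on the table left of the base plate. Origin at its underside.
- blank: Bystander, to be left alone: single wooden pipe bowl with stub shank, 34 dia x 44 high, standing mouth up on the table right of the base plate. Origin at its underside.
Things that resemble listed ones, but are neither listed nor needed, are in the scene too. Leave any red or yellow look-alike of the part that bears carrier_knob alone.

How it is judged:
By the outcome, as a careful person would: the job done as asked, in the order asked, and still so for the second after the job is handed in, with the robot touching nothing.
It also fails if it takes over 72 s, if anything falls off the work surface, if the arm or the gripper's body presses on something with over 40 N, if the wrist force passes 120 N, or if a joint passes its speed limit or range.

## Working session

There is one attempt and no reset: what is moved stays moved. The work goes in short steps, Python scripts to look and compute and a tool call to move; the robot and the scene stay as the last step left them, time stands still between calls to the robot, and variables do not carry over. Pictures are saved under pics/ and viewed, and the job is handed in when it is done.

Besides the shell and the picture viewer there is one more tool, called by a JSON object that holds its "op" and its "data". send_rows: Moves the arm, as the interface text tells. Its arguments: {"type":"object","properties":{"targets":{"type":"array","items":{"type":"object","properties":{"x":{"type":"number"},"y":{"type":"number"},"z":{"type":"number"},"rx":{"type":"number"},"ry":{"type":"number"},"rz":{"type":"number"},"gripper":{"type":"number"}}}},"squeeze":{"type":"number"}},"required":["targets"]}

```bash
ls; mkdir -p pics
python3 - <<'E'
from cell import r, read_camera
import cv2
print(r.state(), r.grasp_offset)
for n in("side","top"):
    c=read_camera(n); cv2.imwrite(f"pics/{n}0.png",c["color"][:,:,::-1]); print({k:v for k,v in c.items() if k!="color"})
E
```

```text
pics
{'time': 0.0, 'joint_pos': array([-1.30511740e+00,  2.21223828e-01,  1.52759577e+00, -3.01927490e-05,
        1.39468619e+00, -1.26105521e-01]), 'dq': array([-0.0016514 ,  0.00053347,  0.0003698 , -0.00110492, -0.00094593,
       -0.00110854]), 'effort': array([ 7.21525903e-04, -4.96901751e+01, -3.89390910e+01, -3.14009094e-04,
        1.12017640e-02, -9.04961951e-06]), 'tool_pos': array([ 0.23847582, -0.57707241,  0.23020878]), 'ee_rot': array([ 0.13757665, -0.13769195,  0.69425627, -0.69290824]), 'ft_force': array([1.01248823, 0.27379786, 0.07934487]), 'ft_torque': array([ 0.0263909 ,  0.02141032, -0.03020929]), 'width': 0.08546971891349173} 0.0187
{'vertical_fov': 50.19799814419758, 'cx': 317.1431834696216, 'cy': 199.09583637645864, 'D': array([-0.05405817,  0.        ,  0.        ,  0.        ,  0.        ]), 'rvec': array([ 0.07126209, -2.87197281,  1.25287271]), 'tvec': array([0.46677021, 0.11261642, 1.46116241])}
{'vertical_fov': 43.606369846332555, 'cx': 314.0347024660681, 'cy': 190.59581442111124, 'D': array([-0.06971117,  0.        ,  0.        ,  0.        ,  0.        ]), 'rvec': array([ 2.11262931, -2.13478832,  0.18874597]), 'tvec': array([0.01824261, 0.51273461, 1.30079797])}
```

View pics/side0.png

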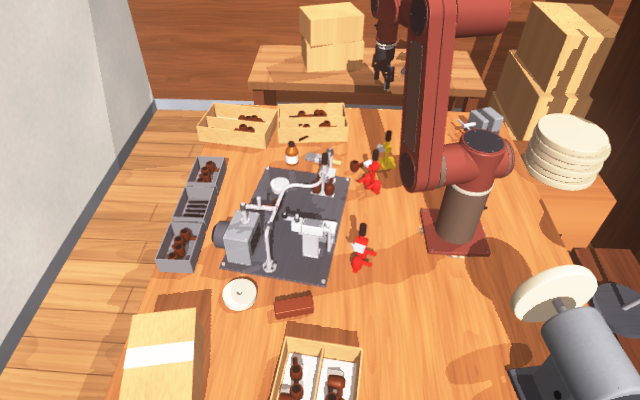

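View pics/top0.png

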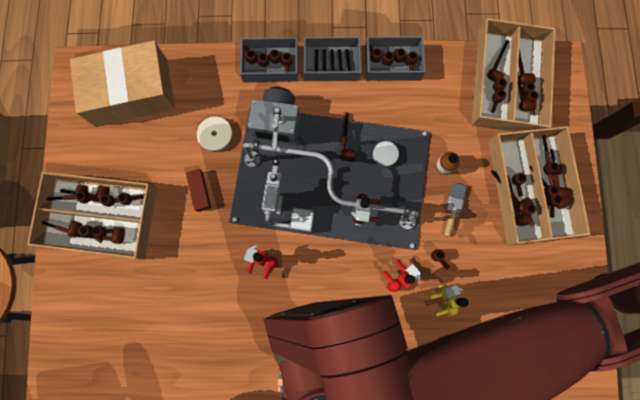

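The top view shows the plate, its four corner screws at about (248,108), (425,133), (412,245) and (235,218), and the bent bar. Three things could pass for the carrier with its knob: the one on the bar at (363,207), red ones at (262,262) and (402,277), and a yellow one at (452,300). I choose the one on the bar and check it in a crop.

```bash
cat > h.py <<'E'
import numpy as np, cv2
from cell import r, read_camera
def K(c):
    f=200/np.tan(np.radians(c["vertical_fov"]/2)); return np.array([[f,0,c["cx"]],[0,f,c["cy"]],[0,0,1.]])
def ray(c,uv):
    uv=np.asarray(uv,float).reshape(-1,1,2)
    n=cv2.undistortPoints(uv,K(c),c["D"]).reshape(-1,2)
    R=cv2.Rodrigues(c["rvec"])[0]
    d=np.c_[n,np.ones(len(n))]@R
    o=-R.T@np.asarray(c["tvec"]).ravel()
    return o,d
def onplane(c,uv,z):
    o,d=ray(c,uv); return o+d*((z-o[2])/d[:,2])[:,None]
def tri(c1,u1,c2,u2):
    o1,d1=ray(c1,u1);o2,d2=ray(c2,u2);d1=d1[0];d2=d2[0]
    s=np.linalg.lstsq(np.c_[d1,-d2],o2-o1,rcond=None)[0]
    a=o1+s[0]*d1;b=o2+s[1]*d2; return (a+b)/2,np.linalg.norm(a-b)
def proj(c,p):
    return cv2.projectPoints(np.asarray(p,float).reshape(-1,1,3),np.asarray(c["rvec"]),np.asarray(c["tvec"]),K(c),c["D"])[0].reshape(-1,2)
def crop(c,x0,y0,x1,y1,s,name):
    im=cv2.resize(c["color"][y0:y1,x0:x1,::-1],None,fx=s,fy=s,interpolation=cv2.INTER_CUBIC); cv2.imwrite(name,im)
E
python3 - <<'E'
from h import *
c=read_camera("top"); crop(c,225,80,445,255,3.6,"pics/t1.png")
c2=read_camera("side"); crop(c2,210,140,400,290,4,"pics/s1.png")
np.savez("top.npz",**c); np.savez("side.npz",**c2)
g=cv2.cvtColor(c["color"],cv2.COLOR_RGB2HSV)
m=((g[:,:,2]<95)&(g[:,:,1]<90)).astype(np.uint8)*255
m[:95]=0;m[255:]=0;m[:,:225]=0;m[:,440:]=0
m=cv2.morphologyEx(m,cv2.MORPH_CLOSE,np.ones((9,9)))
cs=max(cv2.findContours(m,0,2)[0],key=cv2.contourArea)
print(cv2.contourArea(cs),cv2.minAreaRect(cs)); cv2.imwrite("pics/m1.png",m)
P=onplane(c,cs.reshape(-1,2).astype(float),0.008)
print(cv2.minAreaRect(P[:,:2].astype(np.float32)*1000))
E
```

```text
21019.0 ((332.27581787109375, 169.130859375), (188.6787567138672, 134.91650390625), 8.392924308776855)
((586.3162841796875, -38.23504638671875), (518.5512084960938, 389.3016052246094), 80.99027252197266)
```

View pics/t1.png

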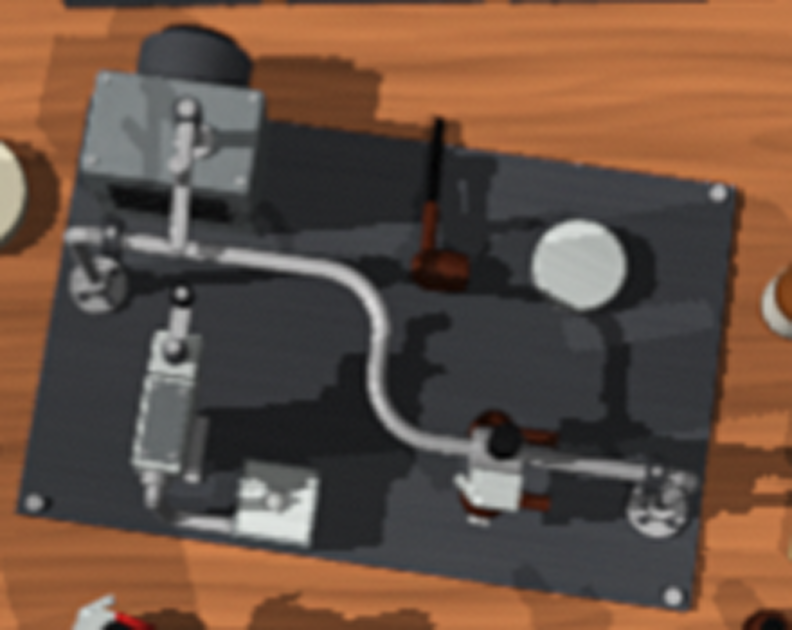

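View pics/s1.png

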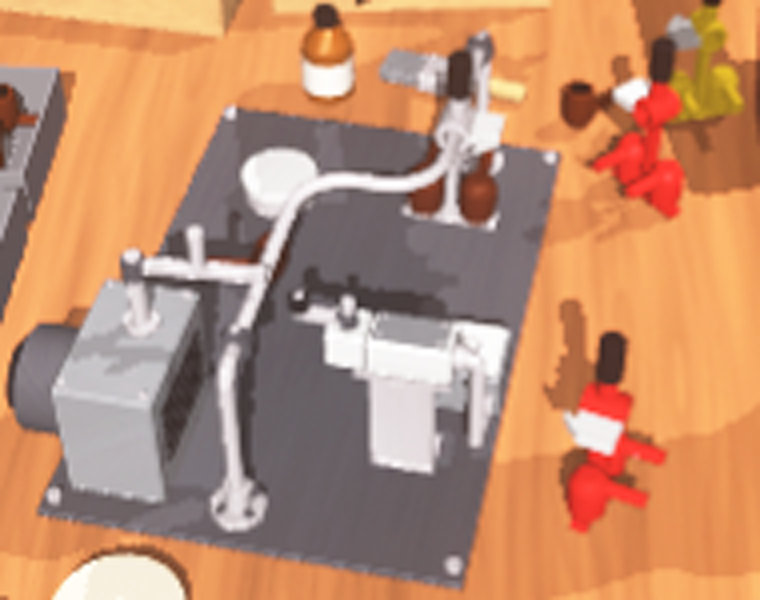

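View pics/m1.png

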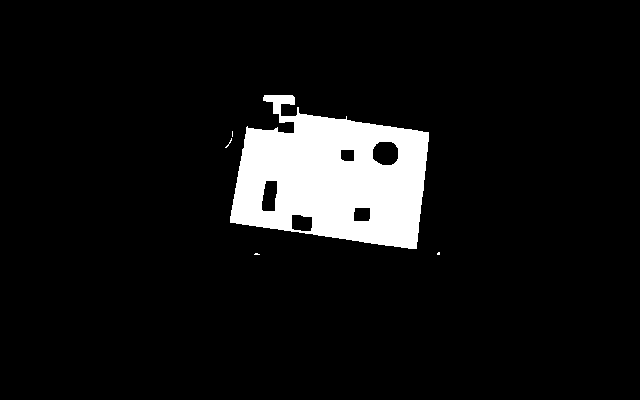

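The crops confirm it: the carrier with white tag and black knob, crop (503,438), is threaded on the bar. The catch is about shut and the roller arm is at crop (181,295). Next I fit the station pose from the plate edges and check it by projecting known points.

```bash
cat >> h.py <<'E'
def load(n): 
    z=np.load(n+".npz"); return {k:z[k] for k in z.files}
def S2W(pose,p):
    p=np.asarray(p,float).reshape(-1,3)/1000; x,y,a=pose
    return np.c_[x+np.cos(a)*p[:,0]-np.sin(a)*p[:,1], y+np.sin(a)*p[:,0]+np.cos(a)*p[:,1], p[:,2]]
def W2S(pose,p):
    p=np.asarray(p,float).reshape(-1,3); x,y,a=pose; d=p[:,:2]-[x,y]
    return np.c_[np.cos(a)*d[:,0]+np.sin(a)*d[:,1], -np.sin(a)*d[:,0]+np.cos(a)*d[:,1], p[:,2]]*1000
E
python3 - <<'E'
from h import *
from scipy.optimize import least_squares
c=load("top"); c2=load("side")
c["vertical_fov"]=float(c["vertical_fov"])
g=cv2.cvtColor(c["color"],cv2.COLOR_RGB2HSV)
m=((g[:,:,2]<95)&(g[:,:,1]<90)).astype(np.uint8)*255
m[:95]=0;m[255:]=0;m[:,:225]=0;m[:,440:]=0
m=cv2.morphologyEx(m,cv2.MORPH_CLOSE,np.ones((9,9)))
cs=max(cv2.findContours(m,0,1)[0],key=cv2.contourArea).reshape(-1,2).astype(float)
P=onplane(c,cs,0.008)
p=np.array([.56,-.05,-.13])
for it in range(8):
    s=W2S(p,P)
    E=[(abs(s[:,0]+130)<(25 if it<3 else 6))&(abs(s[:,1])<240),(abs(s[:,0]-210)<(25 if it<3 else 6))&(s[:,1]<80)&(s[:,1]>-240),
       (abs(s[:,1]+260)<(25 if it<3 else 6))&(abs(s[:,0]-40)<150),(abs(s[:,1]-260)<(25 if it<3 else 6))&(s[:,0]<90)&(s[:,0]>-110)]
    def f(q):
        s=W2S([q[0],q[1],q[2]],P)
        return np.r_[s[E[0],0]+130,s[E[1],0]-210,s[E[2],1]+260,s[E[3],1]-260]
    sol=least_squares(f,p,loss="soft_l1",x_scale=[.01,.01,.01]); p=sol.x
s=W2S(p,P)
print(p,np.degrees(p[2]),[(e.sum(),) for e in E],np.median(s[E[0],0]),np.median(s[E[1],0]),np.median(s[E[2],1]),np.median(s[E[3],1]))
np.save("pose.npy",p)
pts=[[-130,-260,8],[-130,260,8],[210,-260,8],[22,141,168],[55,189,178],[55,225,165],[-55,-225,165],[-55,-45,171],[55,45,171],[-10,0,171],[10,0,171],[145,155,194],[95,155,229],[112,110,125],[192,110,125],[192,235,125],[-16,141,171],[-55,-125,236]]
for n,cc,(x0,y0,x1,y1,k) in(("top",c,(225,80,445,255,3.6)),("side",c2,(210,140,400,290,4))):
    im=cv2.resize(cc["color"][y0:y1,x0:x1,::-1],None,fx=k,fy=k,interpolation=cv2.INTER_CUBIC)
    for q in (proj(cc,S2W(p,pts))-[x0,y0])*k: cv2.drawMarker(im,tuple(int(v) for v in q),(0,255,0),cv2.MARKER_CROSS,10,1)
    cv2.imwrite(f"pics/o_{n}.png",im)
E
```

```text
[ 0.6369705  -0.08803325 -0.37453081] -21.459034958534936 [(np.int64(0),), (np.int64(0),), (np.int64(0),), (np.int64(12),)] nan nan nan 260.0123272962405
  return _methods._mean(a, axis=axis, dtype=dtype,
  ret = ret.dtype.type(ret / rcount)
```

View pics/o_top.png

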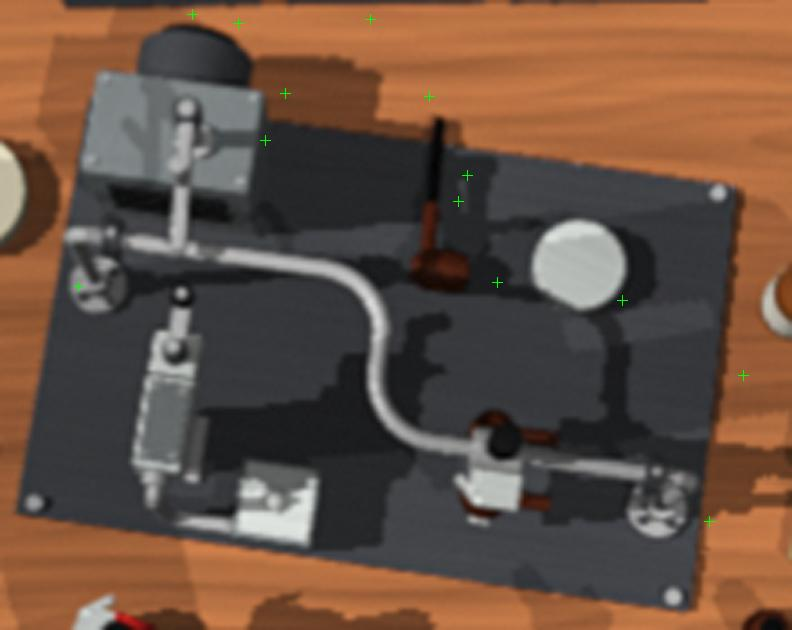

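View pics/o_side.png

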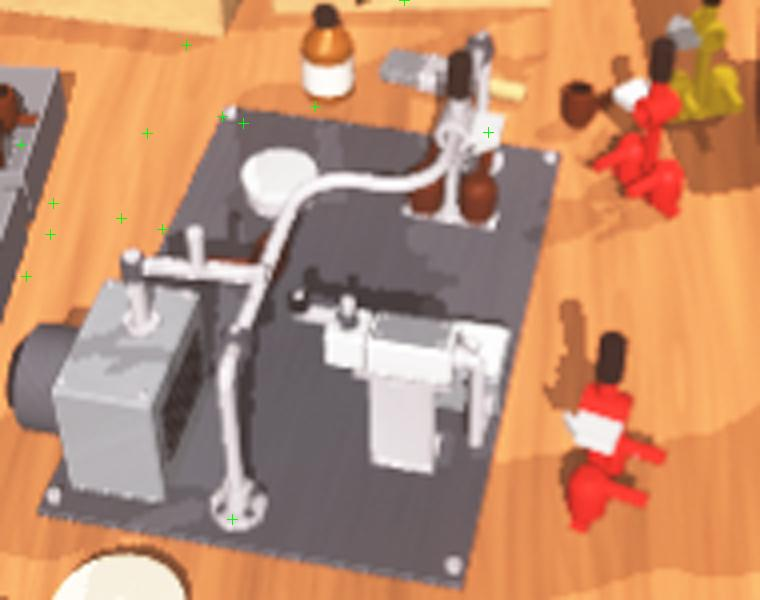

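```bash
cat > fit.py <<'E'
from h import *
from scipy.optimize import least_squares
c=load("top"); c2=load("side")
C=np.array([[17,514],[693,610],[738,187]])/3.6+[225,80]
W=onplane(c,C,0.008); T=np.array([[-130,260],[-130,-260],[210,-260.]])
print(W, np.linalg.norm(W[0]-W[1]),np.linalg.norm(W[2]-W[1]))
d=W[0]-W[1]; a=np.arctan2(-d[0],d[1])
R=np.array([[np.cos(a),-np.sin(a)],[np.sin(a),np.cos(a)]])
t=(W[:,:2]-(T/1000)@R.T).mean(0); p=np.array([*t,a]); print("init",p)
g=cv2.cvtColor(c["color"],cv2.COLOR_RGB2HSV)
m=((g[:,:,2]<110)&(g[:,:,1]<90)).astype(np.uint8)*255
m[:95]=0;m[255:]=0;m[:,:225]=0;m[:,440:]=0
m=cv2.morphologyEx(m,cv2.MORPH_CLOSE,np.ones((9,9)))
cs=max(cv2.findContours(m,0,1)[0],key=cv2.contourArea).reshape(-1,2).astype(float)
P=onplane(c,cs,0.008)
for it in range(8):
    s=W2S(p,P); t=15 if it<3 else 6
    E=[(abs(s[:,0]+130)<t)&(abs(s[:,1])<240),(abs(s[:,0]-210)<t)&(s[:,1]<20)&(s[:,1]>-240),
       (abs(s[:,1]+260)<t)&(abs(s[:,0]-40)<150),(abs(s[:,1]-260)<t)&(s[:,0]<90)&(s[:,0]>-110)]
    def f(q):
        s=W2S(q,P)
        return np.r_[s[E[0],0]+130,s[E[1],0]-210,s[E[2],1]+260,s[E[3],1]-260]
    p=least_squares(f,p,loss="soft_l1",x_scale=[.01,.01,.01]).x
s=W2S(p,P)
print(p,np.degrees(p[2]),[e.sum() for e in E],np.median(s[E[0],0]),np.median(s[E[1],0]),np.median(s[E[2],1]),np.median(s[E[3],1]))
np.save("pose.npy",p)
pts=[[-130,-260,8],[-130,260,8],[210,-260,8],[22,141,168],[55,189,178],[55,225,165],[-55,-225,165],[-55,-45,171],[55,45,171],[-10,0,171],[10,0,171],[145,155,194],[95,155,229],[112,110,125],[192,110,125],[192,235,125],[-16,141,171],[-55,-125,236]]
for n,cc,(x0,y0,x1,y1,k) in(("top",c,(225,80,445,255,3.6)),("side",c2,(210,140,400,290,4))):
    im=cv2.resize(cc["color"][y0:y1,x0:x1,::-1],None,fx=k,fy=k,interpolation=cv2.INTER_CUBIC)
    for q in (proj(cc,S2W(p,pts))+.5-[x0,y0])*k: cv2.drawMarker(im,tuple(int(v) for v in q),(0,255,0),cv2.MARKER_CROSS,10,1)
    cv2.imwrite(f"pics/o_{n}.png",im)
E
python3 fit.py
```

```text
[[ 0.43258746  0.24588454  0.008     ]
 [ 0.3540279  -0.26707683  0.008     ]
 [ 0.68615029 -0.31863123  0.008     ]] 0.5189421638164052 0.3360998926211639
init [ 0.52051642 -0.03012974 -0.15196828]
[ 0.52338395 -0.02655844 -0.1605909 ] -9.201180600308085 [np.int64(173), np.int64(95), np.int64(105), np.int64(68)] -129.09161678705667 206.4981986095833 -258.8267883328922 256.21169556141547
```

View pics/o_top.png

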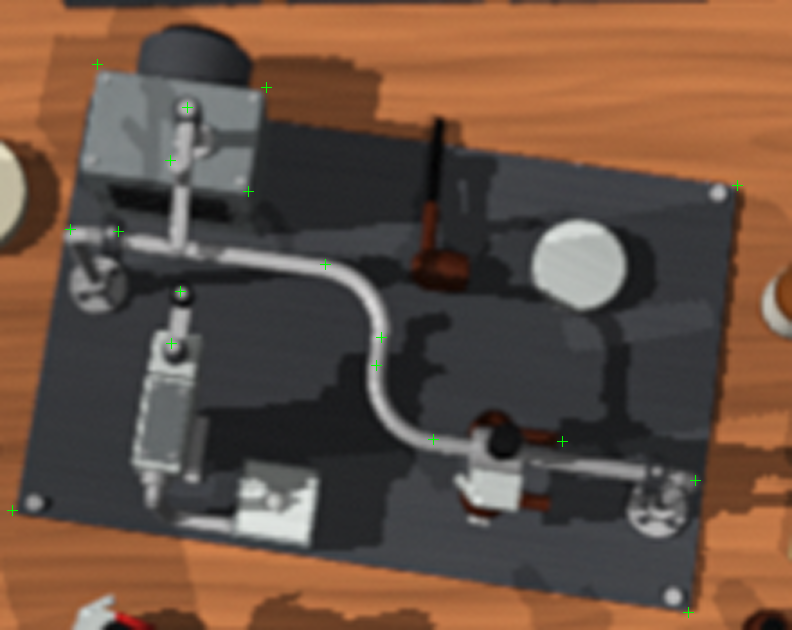

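View pics/o_side.png

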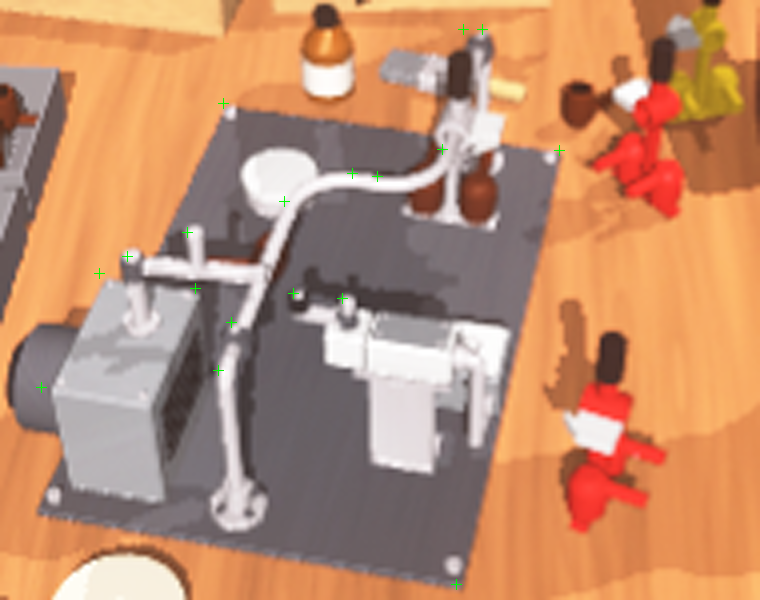

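```bash
cat > fit2.py <<'E'
from h import *
from scipy.optimize import least_squares
c=load("top"); c2=load("side")
A=[((182,294),(22,141,168)),((98,72),(192,235,125)),((265,95),(192,110,125)),((248,192),(112,110,125)),((80,178),(112,235,125)),((17,514),(-130,260,8)),((693,610),(-130,-260,8)),((738,187),(210,-260,8)),((175,346),(-16,141,171))]
B=[((112,283),(192,110,125)),((200,292),(112,110,125)),((155,397),(112,235,125)),((55,385),(192,235,125)),((228,105),(210,-260,8)),((560,152),(-130,-260,8)),((463,588),(-130,260,8)),((299,293),(22,141,168)),((347,298),(-16,141,171))]
def px(L,k,x0,y0): return (np.array([a for a,_ in L],float)+.5)/k-.5+[x0,y0]
ua,ub=px(A,3.6,225,80),px(B,4,210,140)
PA=[b for _,b in A];PB=[b for _,b in B]
def f(q,both=3):
    o=[]
    if both&1:o.append((proj(c,S2W(q,PA))-ua).ravel())
    if both&2:o.append((proj(c2,S2W(q,PB))-ub).ravel())
    return np.concatenate(o)
p0=np.load("pose.npy")
for b in(1,2,3):
    s=least_squares(f,p0,args=(b,),x_scale=[.01,.01,.01],loss="soft_l1"); print(b,s.x,np.sqrt((s.fun**2).mean()*2))
np.set_printoptions(precision=1,suppress=True)
print(f(s.x).reshape(-1,2))
np.save("pose.npy",s.x); p=s.x
# knob: dark blob near
for n,cc,(x0,y0,x1,y1) in(("top",c,(355,192,373,210)),("side",c2,(318,148,332,170))):
    sub=cc["color"][y0:y1,x0:x1]; m=(sub.max(2)<60).astype(np.uint8)
    k,l,st,ce=cv2.connectedComponentsWithStats(m); 
    for i in range(1,k): print(n,st[i]+[x0,y0,0,0,0],ce[i]+[x0,y0])
E
python3 fit2.py
```

```text
1 [ 0.52123069 -0.02884207 -0.15115003] 0.926424479411157
2 [ 0.51763858 -0.02592121 -0.15775277] 1.4753210564704078
3 [ 0.51977042 -0.02834842 -0.15273629] 1.3770109206869678
[[ 0.1  1. ]
 [-0.2 -0.4]
 [ 0.2 -0.6]
 [ 0.4  1.5]
 [-0.4 -1.1]
 [-0.6  1. ]
 [-0.2  1.2]
 [-0.1 -0.2]
 [-0.5  1.1]
 [-2.  -2.6]
 [ 0.1 -1.2]
 [-1.   1.7]
 [-1.7  0.5]
 [-1.  -0.6]
 [ 0.3 -1. ]
 [ 0.2 -1.7]
 [-0.  -0.2]
 [ 0.3 -0.3]]
top [355 193  18  15 161] [364.3 199.5]
top [368 192   2   1   2] [368.5 192. ]
```

Run:
```python
from h import *
np.set_printoptions(precision=4,suppress=True)
c=load("top"); c2=load("side"); p=np.load("pose.npy")
top=(np.array([[505,437]])+.5)/3.6-.5+[225,80]
sd=(np.array([[459,76]])+.5)/4-.5+[210,140]   # knob middle in side
w,e=tri(c,top,c2,sd); print("tri",w,e,W2S(p,w))
print("top ray z.230",W2S(p,onplane(c,top,.230)))
print("side mid z.216",W2S(p,onplane(c2,sd,.216)))
# catch pin, top
for q in ([206,135],[203,145]): 
    t=(np.array([q])+.5)/3.6-.5+[225,80]; print("pin?",W2S(p,onplane(c,t,.229)),W2S(p,onplane(c,t,.2)))
t=(np.array([[195,232]])+.5)/4-.5+[210,140]; print("pin side top",W2S(p,onplane(c2,t,.229)))
t=(np.array([[178,247]])+.5)/3.6-.5+[225,80]; print("catch tip top",W2S(p,onplane(c,t,.194)))
for n in [(-55,-125,216),(55,172,216),(22,141,161),(95,155,215),(145,105,215),(-10,0,216)]: print(n,S2W(p,n))
from scipy.spatial.transform import Rotation as Ro
s=r.state();q=s["ee_rot"];print(Ro.from_quat(q[[1,2,3,0]]).as_matrix())
```

```text
tri [ 0.4532 -0.1066  0.2136] 0.005391051390878235 [[-53.8414 -87.4962 213.6328]]
top ray z.230 [[-53.9677 -86.2394 230.    ]]
side mid z.216 [[-57.111  -83.9522 216.    ]]
pin? [[120.0773 135.643  229.    ]] [[129.557  139.1532 200.    ]]
pin? [[112.9166 136.5385 229.    ]] [[122.2148 140.0714 200.    ]]
pin side top [[ 93.5619 155.5591 229.    ]]
catch tip top [[ 50.3722 146.3683 194.    ]]
(-55, -125, 216) [[ 0.4464 -0.1435  0.216 ]]
(55, 172, 216) [[0.6003 0.1333 0.216 ]]
(22, 141, 161) [[0.563  0.1077 0.161 ]]
(95, 155, 215) [[0.6372 0.1104 0.215 ]]
(145, 105, 215) [[0.6791 0.0534 0.215 ]]
(-10, 0, 216) [[ 0.5099 -0.0268  0.216 ]]
[[-0.9242 -0.0004  0.3818]
 [-0.3818  0.0012 -0.9242]
 [-0.0001 -1.     -0.0012]]
```

The knob measures at station (−55,−86), z about 0.214, which fits the −85 end of the carrier's range (the two rays miss each other by 5 mm). The pin shows the catch about shut. I'll turn the tool so that its x and z lie along station x and y, rising and closing the fingers as it turns.

{"op": "send_rows", "data": {"targets": [{"y":-0.01,"ry":-10.6,"gripper":1},{"y":-0.01,"ry":-10.6,"gripper":1},{"y":-0.01,"ry":-10.6,"gripper":1},{"y":-0.01,"ry":-10.6,"gripper":1},{"y":-0.01,"ry":-10.6,"gripper":1},{"y":-0.01,"ry":-10.6,"gripper":1},{"y":-0.01,"ry":-10.6,"gripper":1},{"y":-0.01,"ry":-10.6,"gripper":1},{"y":-0.01,"ry":-10.6,"gripper":1},{"y":-0.01,"ry":-10.6,"gripper":1},{"ry":-10.6,"gripper":1},{"ry":-10.6,"gripper":1},{"ry":-10.6,"gripper":1},{"ry":-10.6,"gripper":1}], "squeeze": 25}}

```text
schema error: expected keys x, y, z, rx, ry, rz, gripper
```

```bash
cat > st.py <<'E'
from h import *
from scipy.spatial.transform import Rotation as Ro
np.set_printoptions(precision=4,suppress=True)
s=r.state(); p=np.load("pose.npy"); q=s["ee_rot"]; M=Ro.from_quat(q[[1,2,3,0]]).as_matrix()
zs=M[:,2]; print("t",round(s["time"],3),"TCP station",W2S(p,s["tool_pos"])[0],"tool-z yaw rel +sy deg",np.degrees(np.arctan2(zs[1],zs[0])-p[2])-90,"tilt",M[2],"w",s["width"])
R=np.array([[np.cos(p[2]),np.sin(p[2])],[-np.sin(p[2]),np.cos(p[2])]])
print("F st",R@s["ft_force"][:2],s["ft_force"][2],"T",s["ft_torque"],"q",s["joint_pos"])
E
python3 st.py
```

```text
t 0.2 TCP station [-194.4446 -585.3335  230.6044] tool-z yaw rel +sy deg -148.80141276886167 tilt [-0.0001 -1.     -0.0012] w 0.08526115817901593
F st [ 0.4074 -0.1661] -0.3118115630546441 T [ 0.0516  0.0289 -0.0041] q [-1.3051  0.221   1.5272 -0.      1.3947 -0.1261]
```

{"op": "send_rows", "data": {"targets": [{"x":0,"y":-0.01,"z":0,"rx":0,"ry":-10.6,"rz":0,"gripper":1},{"x":0,"y":-0.01,"z":0,"rx":0,"ry":-10.6,"rz":0,"gripper":1},{"x":0,"y":-0.01,"z":0,"rx":0,"ry":-10.6,"rz":0,"gripper":1},{"x":0,"y":-0.01,"z":0,"rx":0,"ry":-10.6,"rz":0,"gripper":1},{"x":0,"y":-0.01,"z":0,"rx":0,"ry":-10.6,"rz":0,"gripper":1},{"x":0,"y":-0.01,"z":0,"rx":0,"ry":-10.6,"rz":0,"gripper":1},{"x":0,"y":-0.01,"z":0,"rx":0,"ry":-10.6,"rz":0,"gripper":1},{"x":0,"y":-0.01,"z":0,"rx":0,"ry":-10.6,"rz":0,"gripper":1},{"x":0,"y":-0.01,"z":0,"rx":0,"ry":-10.6,"rz":0,"gripper":1},{"x":0,"y":-0.01,"z":0,"rx":0,"ry":-10.6,"rz":0,"gripper":1},{"x":0,"y":0,"z":0,"rx":0,"ry":-10.6,"rz":0,"gripper":1},{"x":0,"y":0,"z":0,"rx":0,"ry":-10.6,"rz":0,"gripper":1},{"x":0,"y":0,"z":0,"rx":0,"ry":-10.6,"rz":0,"gripper":1},{"x":0,"y":0,"z":0,"rx":0,"ry":-10.6,"rz":0,"gripper":1}], "squeeze": 25}}

```text
time: 1.95
tool_pos: [0.2541, -0.5706, 0.3288]
ee_rot: [0.706, -0.704, 0.063, -0.05]
ft_force: [-0.6, 0.2, 0.8]
width: 0.0003
```

```bash
python3 st.py
```

```text
t 1.95 TCP station [-180.0329 -576.3242  328.7759] tool-z yaw rel +sy deg -0.34924321489585 tilt [-0.0185 -0.9998  0.0012] w 0.00026659227439739425
F st [-0.5874  0.0707] 0.7899167144446111 T [-0.0048 -0.0039  0.1814] q [-1.2693  0.1851  1.3868 -0.016   1.5789 -2.6813]
```

Joint 6 ended at −2.68, the stated edge of its range. Moving towards the station turns joint 1, which takes joint 6 away from it.

{"op": "send_rows", "data": {"targets": [{"x":0.018,"y":0,"z":0.04,"rx":0,"ry":0,"rz":0,"gripper":1},{"x":0.018,"y":0,"z":0.06,"rx":0,"ry":0,"rz":0,"gripper":1},{"x":0.018,"y":0,"z":0.06,"rx":0,"ry":0,"rz":0,"gripper":1},{"x":0.018,"y":0,"z":0.06,"rx":0,"ry":0,"rz":0,"gripper":1},{"x":0.018,"y":0,"z":0.06,"rx":0,"ry":0,"rz":0,"gripper":1},{"x":0.018,"y":0,"z":0.06,"rx":0,"ry":0,"rz":0,"gripper":1},{"x":0.018,"y":0,"z":0.06,"rx":0,"ry":0,"rz":0,"gripper":1},{"x":0.018,"y":0,"z":0.06,"rx":0,"ry":0,"rz":0,"gripper":1},{"x":0.018,"y":0,"z":0.06,"rx":0,"ry":0,"rz":0,"gripper":1},{"x":0.018,"y":0,"z":0.06,"rx":0,"ry":0,"rz":0,"gripper":1},{"x":0,"y":0,"z":0.04,"rx":0,"ry":0,"rz":0,"gripper":1},{"x":0,"y":0,"z":0,"rx":0,"ry":0,"rz":0,"gripper":1}]}}

```text
time: 3.45
tool_pos: [0.5308, 0.0188, 0.324]
ee_rot: [0.707, -0.703, 0.062, -0.05]
ft_force: [0.0, -0.2, -1.0]
width: -0.0002
```

```bash
python3 st.py
```

```text
t 3.45 TCP station [  3.7394  48.2869 324.0127] tool-z yaw rel +sy deg -0.3778527183363849 tilt [-0.0179 -0.9998  0.0036] w -0.00015097675527217427
F st [ 0.0697 -0.2378] -0.9721175734000869 T [-0.0379 -0.0248  0.0012] q [-0.1159 -0.0374  1.6304  0.0044  1.5663 -1.5274]
```

{"op": "send_rows", "data": {"targets": [{"x":0.013,"y":0,"z":0.03,"rx":0,"ry":-0.4,"rz":-1.0,"gripper":1},{"x":0,"y":0,"z":0.03,"rx":0,"ry":0,"rz":0,"gripper":1},{"x":0,"y":0.03,"z":0,"rx":0,"ry":0,"rz":0,"gripper":1},{"x":0,"y":0.03,"z":0,"rx":0,"ry":0,"rz":0,"gripper":1},{"x":0,"y":0.03,"z":0,"rx":0,"ry":0,"rz":0,"gripper":1},{"x":0,"y":0,"z":0,"rx":0,"ry":0,"rz":0,"gripper":1}]}}

```text
time: 4.2
tool_pos: [0.5535, 0.0719, 0.2316]
ee_rot: [0.705, -0.705, 0.055, -0.055]
ft_force: [-0.9, 0.1, 0.1]
width: 0.0001
```

```bash
python3 st.py
python3 - <<'E'
from h import *
c=read_camera("top"); crop(c,225,80,445,255,3.6,"pics/t2.png")
c=read_camera("side"); crop(c,210,100,400,290,3.1,"pics/s2.png")
E
```

```text
t 4.2 TCP station [ 18.0741 104.1697 231.6187] tool-z yaw rel +sy deg -0.18023277302877716 tilt [ 0.0008 -1.      0.0003] w 0.0001316160861463257
F st [-0.883  -0.0408] 0.09443086436829136 T [ 0.0398  0.014  -0.0439] q [-0.0123  0.0603  1.7035  0.0002  1.377  -1.4272]
```

View pics/s2.png

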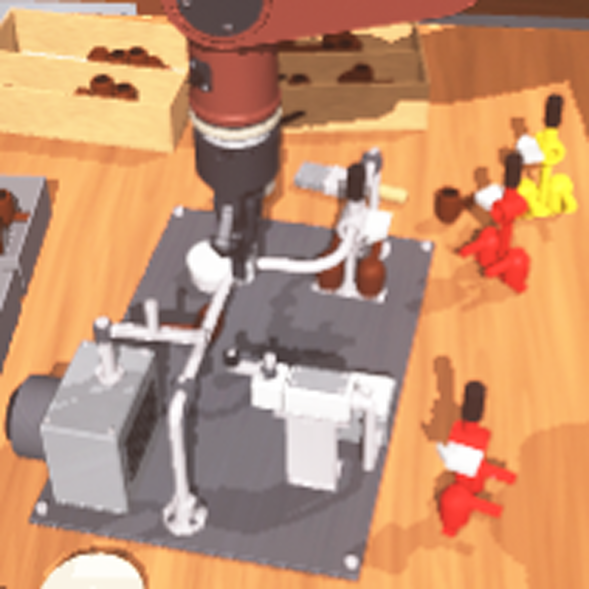

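View pics/t2.png

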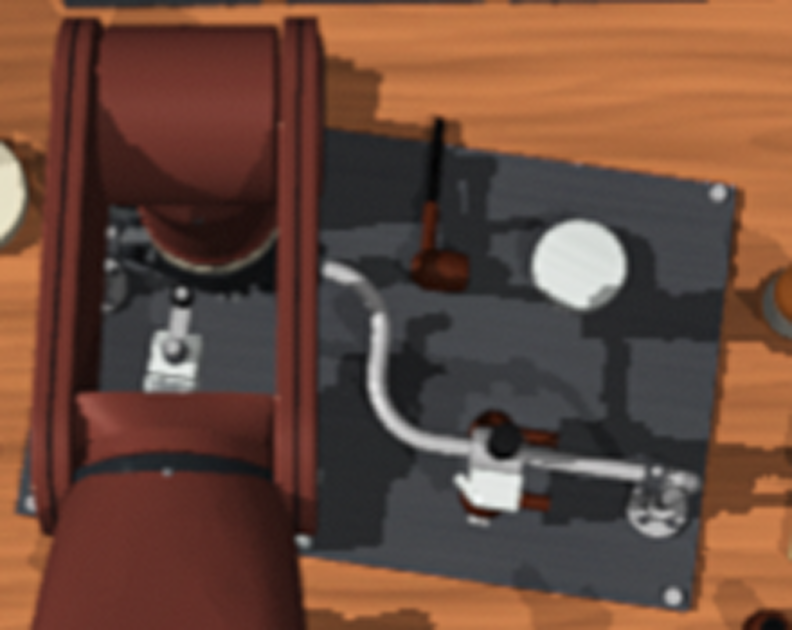

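The side view shows the shut fingers at crop (240,275), on the −y side of the roller at crop (232,355). The roller arm is at rest in both views. I'll lower beside the roller.

{"op": "send_rows", "data": {"targets": [{"x":0,"y":0.025,"z":0,"rx":0,"ry":0,"rz":0,"gripper":1},{"x":0,"y":0.025,"z":0,"rx":0,"ry":0,"rz":0,"gripper":1},{"x":0,"y":0.022,"z":0,"rx":0,"ry":0,"rz":0,"gripper":1},{"x":0,"y":0,"z":0,"rx":0,"ry":0,"rz":0,"gripper":1}]}}

```text
time: 4.8
tool_pos: [0.5622, 0.0702, 0.1712]
ee_rot: [0.705, -0.704, 0.048, -0.063]
ft_force: [0.1, 0.2, -0.7]
width: 0.0007
```

```bash
python3 st.py
python3 - <<'E'
from h import *
p=np.load("pose.npy")
c=read_camera("side"); c["color"]=c["color"].copy()
print(proj(c,r.state()["tool_pos"]), proj(c,S2W(p,(22,141,168))))
crop(c,255,180,345,260,8,"pics/s3.png")
E
```

```text
t 4.8 TCP station [ 26.9472 103.8542 171.2403] tool-z yaw rel +sy deg -0.2765678387619488 tilt [ 0.0216 -0.9998  0.0029] w 0.000680757697934552
F st [0.0484 0.1851] -0.6964481978549324 T [ 0.0279 -0.011  -0.0238] q [-0.0149  0.1153  1.7614 -0.0002  1.2431 -1.428 ]
[[285.42020182 202.97647774]] [[284.35347903 212.70106253]]
```

View pics/s3.png

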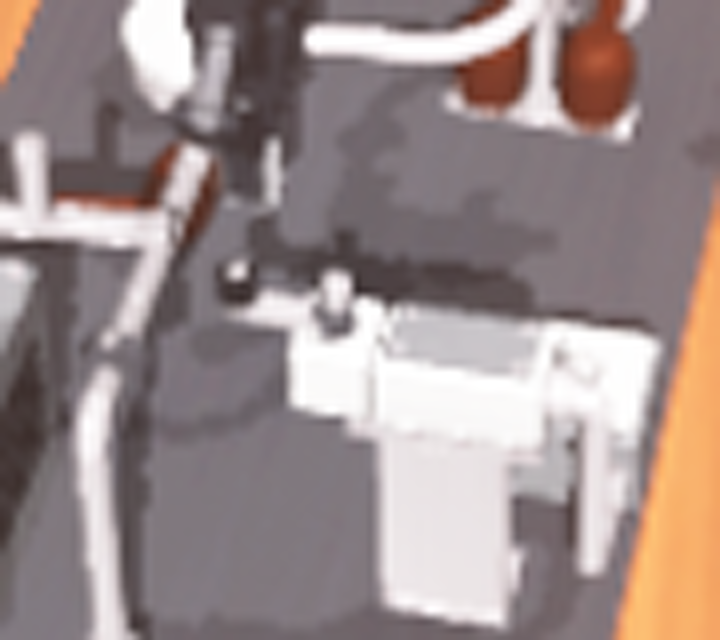

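Fingertip projection matches the picture (285,203), so camera and arm agree. The tool drifted +9 mm in x and tilted 1.2° on the descent, so I'll correct that and use gentler rows.

{"op": "send_rows", "data": {"targets": [{"x":-0.005,"y":0.005,"z":0.0,"rx":0,"ry":0,"rz":1.2,"gripper":1},{"x":-0.005,"y":0.005,"z":0,"rx":0,"ry":0,"rz":0,"gripper":1},{"x":0,"y":0.003,"z":0,"rx":0,"ry":0,"rz":0,"gripper":1},{"x":0,"y":0,"z":0,"rx":0,"ry":0,"rz":0,"gripper":1}]}}

```text
time: 5.35
tool_pos: [0.5554, 0.0717, 0.1634]
ee_rot: [0.706, -0.704, 0.053, -0.059]
ft_force: [-0.6, -0.4, -0.2]
width: -0.0
```

```bash
python3 st.py
```

```text
t 5.35 TCP station [ 19.9549 104.3029 163.3597] tool-z yaw rel +sy deg -0.2791728853890305 tilt [ 0.0084 -1.      0.0042] w -2.0646139434123835e-05
F st [-0.5327 -0.5277] -0.2465302726669927 T [-0.0036  0.0333  0.0221] q [-0.0142  0.1172  1.7748  0.0031  1.2406 -1.4284]
```

{"op": "send_rows", "data": {"targets": [{"x":-0.003,"y":0.005,"z":0.0,"rx":0,"ry":0,"rz":0.4,"gripper":1},{"x":0,"y":0.002,"z":0.008,"rx":0,"ry":0,"rz":0,"gripper":1},{"x":0,"y":0,"z":0.008,"rx":0,"ry":0,"rz":0,"gripper":1},{"x":0,"y":0,"z":0.008,"rx":0,"ry":0,"rz":0,"gripper":1},{"x":0,"y":0,"z":0.008,"rx":0,"ry":0,"rz":0,"gripper":1},{"x":0,"y":0,"z":0,"rx":0,"ry":0,"rz":0,"gripper":1}]}}

```text
time: 6.1
tool_pos: [0.5575, 0.1062, 0.1559]
ee_rot: [0.706, -0.704, 0.055, -0.056]
ft_force: [-0.3, -1.9, 0.5]
width: 0.0001
```

```bash
python3 st.py
python3 - <<'E'
from h import *
c=read_camera("side"); crop(c,255,180,345,260,8,"pics/s4.png")
c=read_camera("top"); crop(c,225,80,345,200,5,"pics/t4.png")
E
```

```text
t 6.1 TCP station [ 16.8589 138.7283 155.9101] tool-z yaw rel +sy deg -0.24122655924549008 tilt [ 0.0006 -1.      0.0034] w 5.9706290537242757e-05
F st [ 0.0212 -1.94  ] 0.4919315650514182 T [-0.2188 -0.0057  0.015 ] q [ 0.0474  0.1486  1.7548  0.0034  1.2369 -1.3676]
```

View pics/s4.png

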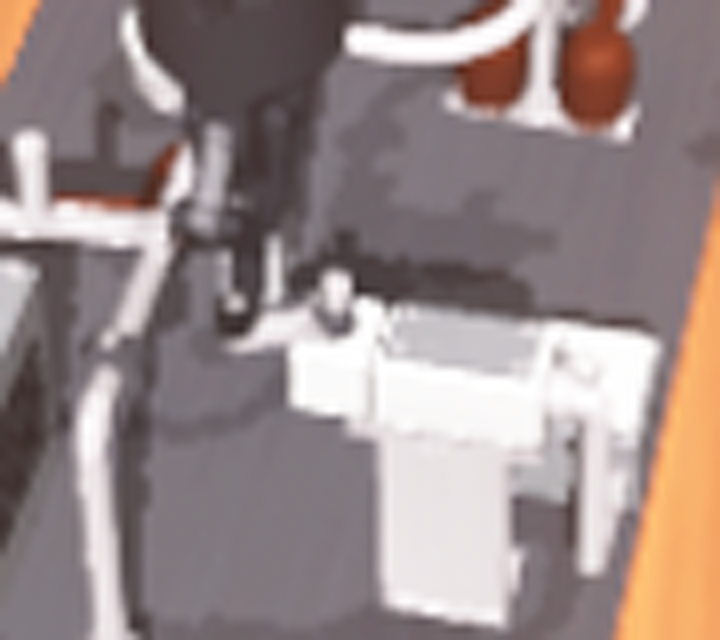

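View pics/t4.png

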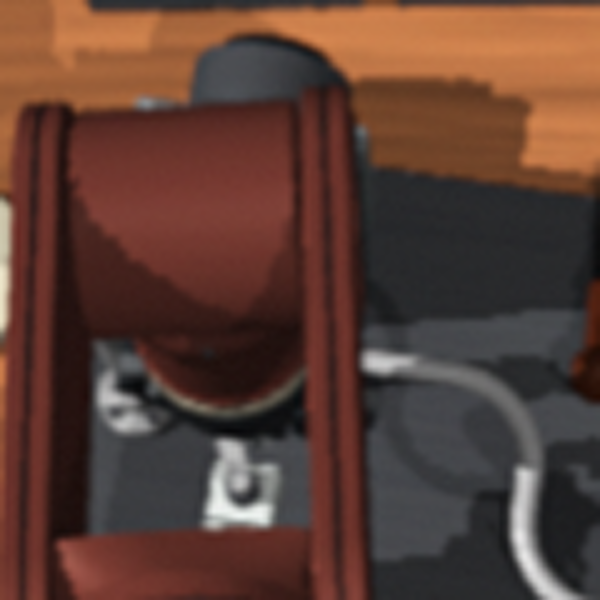

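Run:
```python
from h import *
c=load("side");p=np.load("pose.npy")
for q in([240,270],[236,303],[236,310]):
    w=W2S(p,onplane(c,(np.array([q])+.5)/8-.5+[255,180],.168))[0]; print(w,np.arctan2(w[1]-141,w[0]+16))
```

```text
[ 20.73307339 143.39502795 168.        ] 0.06510870131235157
[ 17.82956986 160.54724908 168.        ] 0.5239476118789967
[ 16.91384883 164.07690859 168.        ] 0.6114843943903767
```

The side view shows the roller swung from (240,270) to about (236,306), which is 0.52–0.6 rad, with 1.9 N at the tip: past the 0.4 trip. I'll push 3 mm further for margin, then withdraw.

{"op": "send_rows", "data": {"targets": [{"x":0,"y":0,"z":0.004,"rx":0,"ry":0,"rz":0,"gripper":1},{"x":0,"y":0,"z":0,"rx":0,"ry":0,"rz":0,"gripper":1},{"x":0,"y":0,"z":-0.008,"rx":0,"ry":0,"rz":0,"gripper":1},{"x":0,"y":0,"z":-0.012,"rx":0,"ry":0,"rz":0,"gripper":1},{"x":0,"y":0,"z":-0.012,"rx":0,"ry":0,"rz":0,"gripper":1},{"x":0,"y":0,"z":-0.012,"rx":0,"ry":0,"rz":0,"gripper":1},{"x":0,"y":-0.02,"z":0,"rx":0,"ry":0,"rz":0,"gripper":1},{"x":0,"y":-0.03,"z":0,"rx":0,"ry":0,"rz":0,"gripper":1},{"x":0,"y":-0.03,"z":0,"rx":0,"ry":0,"rz":0,"gripper":1},{"x":0,"y":-0.02,"z":0,"rx":0,"ry":0,"rz":0,"gripper":1},{"x":0,"y":0,"z":0,"rx":0,"ry":0,"rz":0,"gripper":1}]}}

```text
time: 7.58
tool_pos: [0.5498, 0.0583, 0.2582]
ee_rot: [0.706, -0.704, 0.057, -0.057]
ft_force: [-0.7, -0.8, 0.2]
width: -0.0
```

```bash
python3 st.py
python3 - <<'E'
from h import *
c=read_camera("side"); crop(c,220,150,345,260,6,"pics/s5.png")
E
```

```text
t 7.575 TCP station [ 16.4588  90.1738 258.1528] tool-z yaw rel +sy deg -0.5385623286077958 tilt [ 0.     -1.      0.0036] w -4.114356576285893e-05
F st [-0.5589 -0.9027] 0.16310492292502216 T [-0.0061 -0.038  -0.0127] q [-0.0393  0.0301  1.6847  0.0037  1.4263 -1.4484]
```

View pics/s5.png

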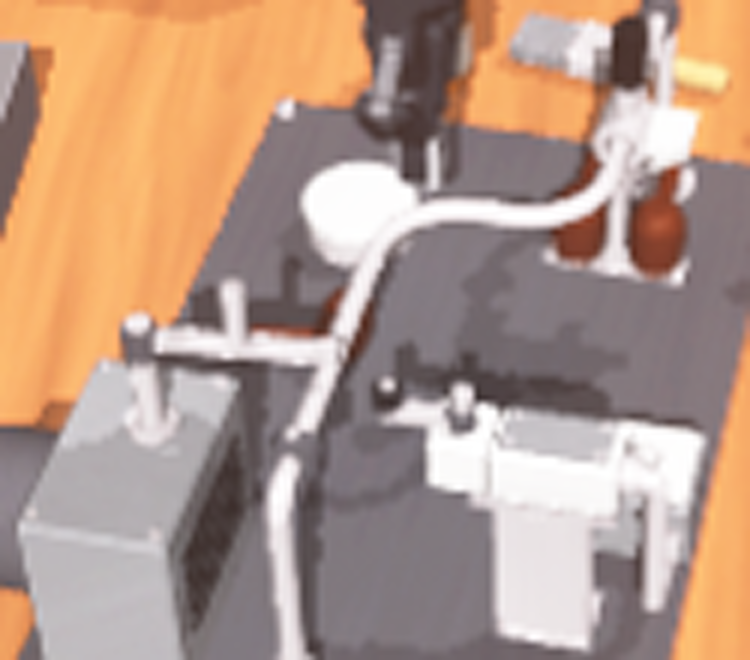

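The roller is back at rest, crop (386,392), with the catch still shut at pin crop (232,290) and the carrier unmoved. Next I go to the +y side of the pin and turn the tool 45° so that its +x side pushes along the swing.

{"op": "send_rows", "data": {"targets": [{"x":0.02,"y":0,"z":0.03,"rx":0,"ry":0,"rz":0,"gripper":1},{"x":0.02,"y":0,"z":0.03,"rx":0,"ry":0,"rz":0,"gripper":1},{"x":0.012,"y":0,"z":0.03,"rx":0,"ry":0,"rz":0,"gripper":1},{"x":0,"y":0,"z":0,"rx":0,"ry":9,"rz":0,"gripper":1},{"x":0,"y":0,"z":0,"rx":0,"ry":9,"rz":0,"gripper":1},{"x":0,"y":0,"z":0,"rx":0,"ry":9,"rz":0,"gripper":1},{"x":0,"y":0,"z":0,"rx":0,"ry":9,"rz":0,"gripper":1},{"x":0,"y":0,"z":0,"rx":0,"ry":9,"rz":0,"gripper":1},{"x":0,"y":0,"z":0,"rx":0,"ry":0,"rz":0,"gripper":1}]}}

```text
time: 8.75
tool_pos: [0.6103, 0.138, 0.2386]
ee_rot: [-0.621, 0.629, -0.339, 0.322]
ft_force: [0.1, 0.6, 0.2]
width: 0.0003
```

```bash
python3 st.py
```

```text
t 8.75 TCP station [ 64.1193 178.1779 238.6187] tool-z yaw rel +sy deg -46.99215309564747 tilt [-0.0154 -0.9997 -0.02  ] w 0.0002950705965275854
F st [-0.0302  0.5761] 0.16483246773505783 T [ 0.0006 -0.0697  0.0386] q [ 0.0943  0.2366  1.4939  0.0039  1.436  -0.504 ]
```

{"op": "send_rows", "data": {"targets": [{"x":0,"y":0.01,"z":0.004,"rx":1.1,"ry":-2,"rz":-0.9,"gripper":1},{"x":0,"y":0.01,"z":0,"rx":0,"ry":0,"rz":0,"gripper":1},{"x":0,"y":0.01,"z":0,"rx":0,"ry":0,"rz":0,"gripper":1},{"x":0,"y":0.006,"z":0,"rx":0,"ry":0,"rz":0,"gripper":1},{"x":0,"y":0,"z":0,"rx":0,"ry":0,"rz":0,"gripper":1}]}}

```text
time: 9.38
tool_pos: [0.6118, 0.1394, 0.1974]
ee_rot: [-0.631, 0.633, -0.319, 0.315]
ft_force: [-0.1, 0.7, 0.3]
width: 0.0001
```

```bash
python3 st.py;  python3 - <<'E'
from h import *
c=read_camera("side"); crop(c,220,150,345,260,6,"pics/s6.png")
E
```

```text
t 9.375 TCP station [ 65.4144 179.7962 197.3995] tool-z yaw rel +sy deg -44.52272039085633 tilt [-0.0028 -1.     -0.0049] w 6.249021298594437e-05
F st [-0.2087  0.6447] 0.3228052614551161 T [ 0.0374 -0.024  -0.0065] q [ 0.0985  0.255   1.5501 -0.0001  1.3422 -0.5424]
```

View pics/s6.png

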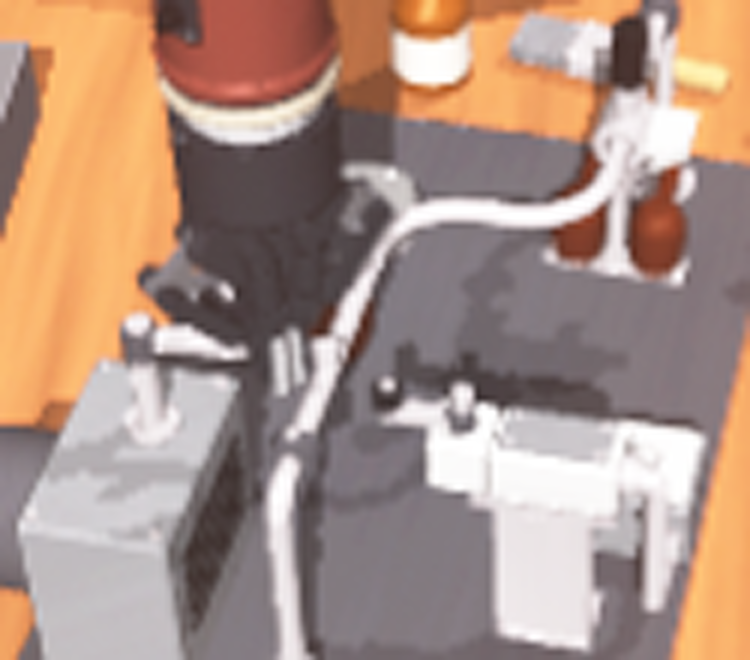

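{"op": "send_rows", "data": {"targets": [{"x":0,"y":-0.006,"z":0,"rx":0,"ry":0,"rz":0,"gripper":1},{"x":0.01,"y":0,"z":0,"rx":0,"ry":0,"rz":0,"gripper":1},{"x":0.01,"y":0,"z":0,"rx":0,"ry":0,"rz":0,"gripper":1},{"x":0.007,"y":-0.001,"z":-0.006,"rx":0,"ry":0,"rz":0,"gripper":1},{"x":0.008,"y":0,"z":-0.006,"rx":0,"ry":0,"rz":0,"gripper":1},{"x":0.009,"y":-0.001,"z":-0.004,"rx":0,"ry":0,"rz":0,"gripper":1},{"x":0.01,"y":0,"z":-0.002,"rx":0,"ry":0,"rz":0,"gripper":1},{"x":0,"y":0,"z":0,"rx":0,"ry":0,"rz":0,"gripper":1}]}}

```text
time: 10.42
tool_pos: [0.6314, 0.0815, 0.2076]
ee_rot: [-0.631, 0.633, -0.318, 0.316]
ft_force: [-0.1, 0.3, -1.0]
width: 0.0001
```

```bash
python3 st.py;  python3 - <<'E'
from h import *
c=read_camera("side"); crop(c,220,150,345,260,6,"pics/s7.png")
c=read_camera("top"); crop(c,225,80,365,200,5,"pics/t7.png")
E
```

```text
t 10.425 TCP station [ 93.6313 125.5172 207.5644] tool-z yaw rel +sy deg -44.54609330606537 tilt [-0.0027 -1.     -0.003 ] w 9.783027190636628e-05
F st [-0.162   0.2336] -0.977712864071831 T [ 0.0459 -0.0413  0.0019] q [ 0.0043  0.2674  1.5157  0.0004  1.3626 -0.6364]
```

View pics/s7.png

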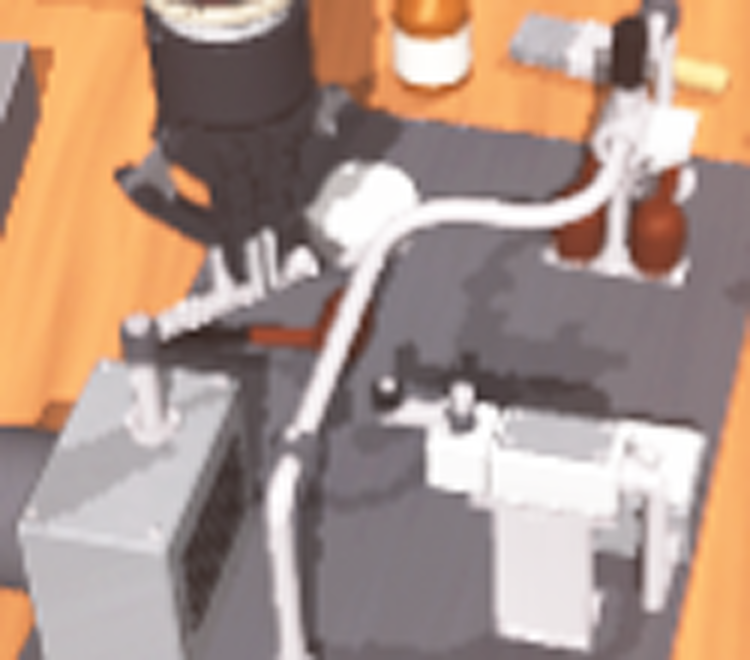

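View pics/t7.png

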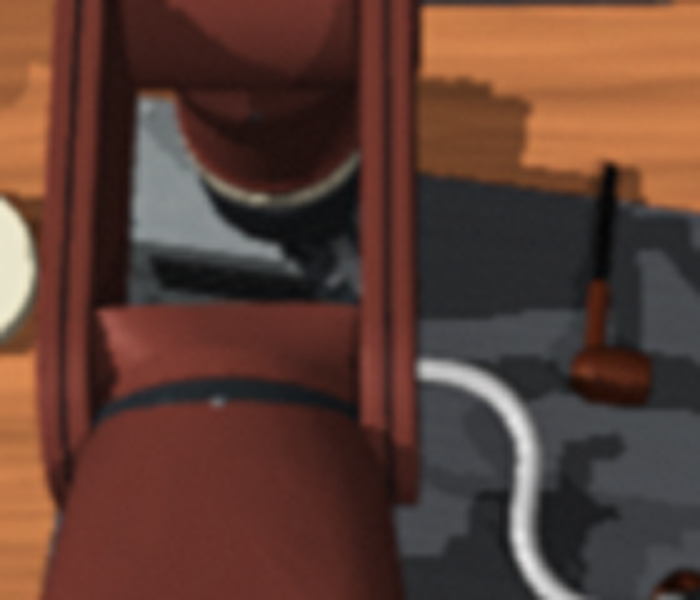

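Side view: the catch arm has swung about half way, with the pin at crop (225,270) still against the fingers. I'll continue the arc.

{"op": "send_rows", "data": {"targets": [{"x":0.009,"y":0.001,"z":0.003,"rx":0,"ry":0,"rz":0,"gripper":1},{"x":0.008,"y":0.001,"z":0.005,"rx":0,"ry":0,"rz":0,"gripper":1},{"x":0.008,"y":0,"z":0.006,"rx":0,"ry":0,"rz":0,"gripper":1},{"x":0.008,"y":0,"z":0.007,"rx":0,"ry":0,"rz":0,"gripper":1},{"x":0.003,"y":0,"z":0.003,"rx":0,"ry":0,"rz":0,"gripper":1},{"x":0,"y":0,"z":0,"rx":0,"ry":0,"rz":0,"gripper":1}]}}

```text
time: 11.28
tool_pos: [0.6728, 0.0698, 0.2041]
ee_rot: [-0.632, 0.633, -0.32, 0.312]
ft_force: [-2.1, 0.6, 0.8]
width: -0.0002
```

```bash
python3 st.py;  python3 - <<'E'
from h import *
c=read_camera("side"); crop(c,220,150,345,260,6,"pics/s8.png")
E
```

```text
t 11.275 TCP station [136.3407 120.2863 204.0534] tool-z yaw rel +sy deg -44.39904435337757 tilt [-0.0101 -0.9999 -0.0061] w -0.00023086080898908673
F st [-2.1834  0.3113] 0.7887412892662765 T [0.2219 0.2785 0.0277] q [-0.0152  0.368   1.3972  0.0043  1.3874 -0.6591]
```

View pics/s8.png

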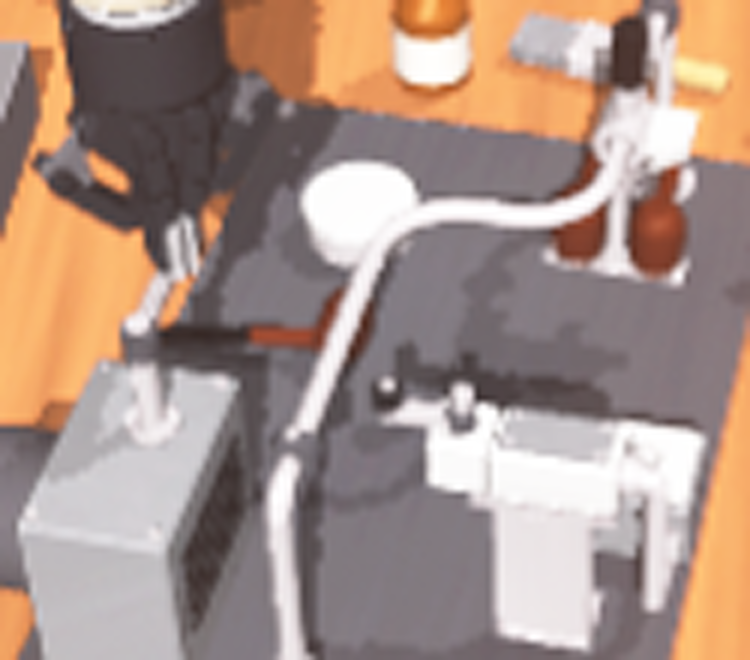

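The catch is open along the bar at about 1.5 rad. Now I retreat, lift, turn back, and open the gripper on the way to the knob.

{"op": "send_rows", "data": {"targets": [{"x":-0.015,"y":-0.005,"z":0,"rx":0,"ry":0,"rz":0,"gripper":1},{"x":-0.01,"y":-0.03,"z":0,"rx":0,"ry":0,"rz":0,"gripper":1},{"x":0,"y":-0.04,"z":0,"rx":0,"ry":-5,"rz":0,"gripper":1},{"x":0,"y":-0.02,"z":0,"rx":0,"ry":-10,"rz":0,"gripper":0.5},{"x":0,"y":0,"z":0,"rx":0,"ry":-10,"rz":0,"gripper":0.2},{"x":0,"y":0,"z":0,"rx":0,"ry":-10,"rz":0,"gripper":0.2},{"x":0,"y":0,"z":0,"rx":0,"ry":-9,"rz":0,"gripper":0.2},{"x":-0.02,"y":0,"z":-0.03,"rx":0,"ry":0,"rz":0,"gripper":0.2},{"x":-0.03,"y":0,"z":-0.04,"rx":0,"ry":0,"rz":0,"gripper":0.2},{"x":-0.03,"y":0,"z":-0.04,"rx":0,"ry":0,"rz":0,"gripper":0.2},{"x":-0.03,"y":0,"z":-0.04,"rx":0,"ry":0,"rz":0,"gripper":0.2},{"x":-0.02,"y":0,"z":-0.02,"rx":0,"ry":0,"rz":0,"gripper":0.2},{"x":-0.02,"y":0,"z":-0.01,"rx":0,"ry":0,"rz":0,"gripper":0.2},{"x":0,"y":0,"z":0,"rx":0,"ry":0,"rz":0,"gripper":0.2}]}}

```text
time: 13.08
tool_pos: [0.4835, -0.0698, 0.3119]
ee_rot: [-0.703, 0.708, -0.04, 0.053]
ft_force: [0.1, 0.5, -0.6]
width: 0.0682
```

```bash
python3 st.py
```

```text
t 13.075 TCP station [-29.5278 -46.4392 311.8768] tool-z yaw rel +sy deg 1.1557630374950207 tilt [ 0.0185 -0.9998 -0.0045] w 0.06824572215389199
F st [-0.0232  0.4828] -0.622063574570547 T [-0.0054 -0.0116  0.0022] q [-0.304  -0.1702  1.7751 -0.0013  1.5177 -1.7422]
```

{"op": "send_rows", "data": {"targets": [{"x":-0.013,"y":0.015,"z":-0.02,"rx":0.2,"ry":1.1,"rz":1.0,"gripper":0.2},{"x":-0.013,"y":0.015,"z":-0.02,"rx":0,"ry":0,"rz":0,"gripper":0.2},{"x":0,"y":0.01,"z":0,"rx":0,"ry":0,"rz":0,"gripper":0.2},{"x":0,"y":0,"z":0,"rx":0,"ry":0,"rz":0,"gripper":0.2}]}}

```text
time: 13.58
tool_pos: [0.4555, -0.1051, 0.2732]
ee_rot: [-0.704, 0.706, -0.05, 0.056]
ft_force: [0.2, 0.4, 0.7]
width: 0.0681
```

```bash
python3 st.py;  python3 - <<'E'
from h import *
c=read_camera("side"); crop(c,220,110,400,260,4.4,"pics/s9.png"); print(proj(c,r.state()["tool_pos"]))
c=read_camera("top"); crop(c,225,80,445,255,3.6,"pics/t9.png")
E
```

```text
t 13.575 TCP station [-51.8206 -85.6755 273.2341] tool-z yaw rel +sy deg 0.11900046719898683 tilt [ 0.0089 -1.     -0.0019] w 0.06810327642172248
F st [0.1339 0.4073] 0.7104100144611605 T [-0.0046 -0.0201  0.0376] q [-0.396  -0.2002  1.872   0.0003  1.4607 -1.8162]
[[323.16789829 143.6685641 ]]
```

View pics/s9.png

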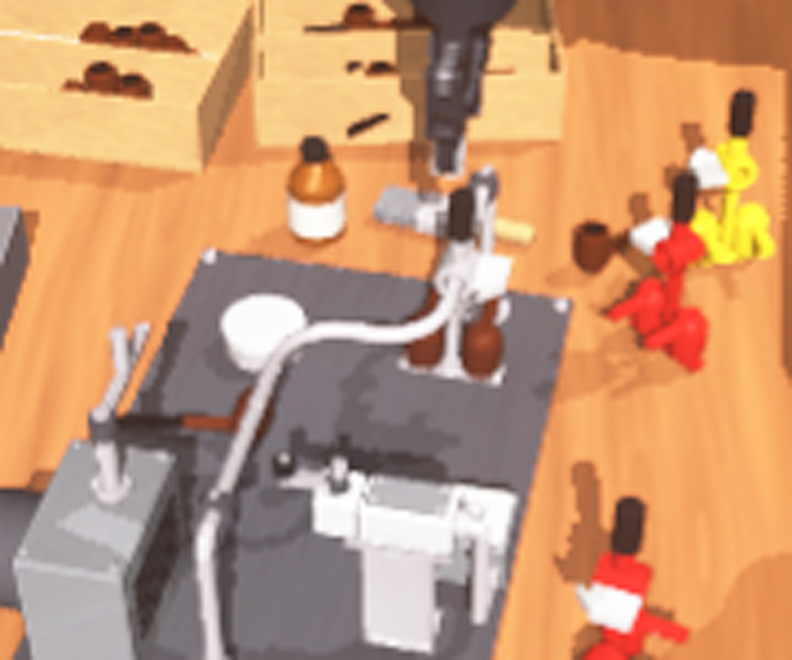

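View pics/t9.png

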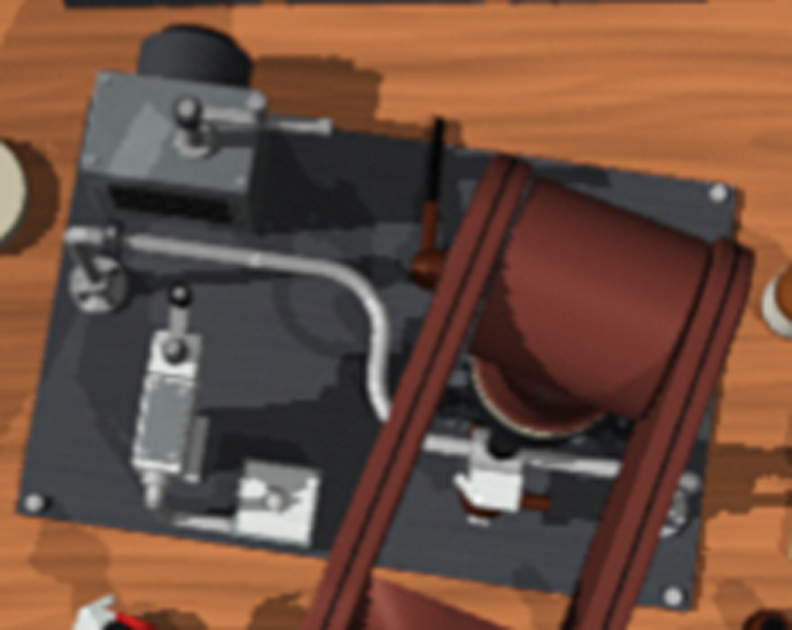

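Top view: the catch arm lies along the bar at crop (187,112) to (328,127), with the roller at rest. The fingers stand above the real carrier's knob at crop (461,212) in the side view, about 4 mm too far in +x, so I correct that and lower.

{"op": "send_rows", "data": {"targets": [{"x":-0.004,"y":0.015,"z":0,"rx":0,"ry":0,"rz":0.5,"gripper":0.2},{"x":-0.002,"y":0.015,"z":0,"rx":0,"ry":0,"rz":0.3,"gripper":0.2},{"x":-0.002,"y":0.015,"z":0,"rx":0,"ry":0,"rz":0.3,"gripper":0.2},{"x":-0.002,"y":0.012,"z":0,"rx":0,"ry":0,"rz":0,"gripper":0.2},{"x":0,"y":0.01,"z":0,"rx":0,"ry":0,"rz":0,"gripper":0.2},{"x":0,"y":0,"z":0,"rx":0,"ry":0,"rz":0,"gripper":0.2}]}}

```text
time: 14.42
tool_pos: [0.4455, -0.1026, 0.2019]
ee_rot: [-0.705, 0.706, -0.056, 0.048]
ft_force: [-0.6, -0.1, -0.2]
width: 0.0685
```

```bash
python3 st.py;  python3 - <<'E'
from h import *
c=read_camera("side"); crop(c,280,110,380,210,6,"pics/s10.png"); print(proj(c,r.state()["tool_pos"]))
E
```

```text
t 14.425 TCP station [-62.1294 -84.724  201.9367] tool-z yaw rel +sy deg 0.2517306200318785 tilt [-0.0114 -0.9999 -0.0019] w 0.0684726415808173
F st [-0.5402 -0.2283] -0.1649402585722165 T [-0.0328  0.0027 -0.0109] q [-0.3958 -0.159   1.971  -0.0047  1.3403 -1.8171]
[[325.72041766 161.90197108]]
```

View pics/s10.png

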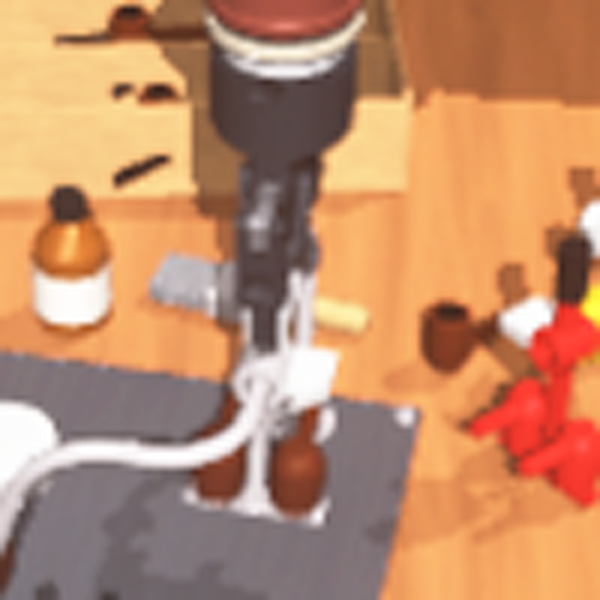

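{"op": "send_rows", "data": {"targets": [{"x":0.006,"y":0.005,"z":0,"rx":0,"ry":0,"rz":-0.7,"gripper":0.2},{"x":0,"y":0,"z":0,"rx":0,"ry":0,"rz":0,"gripper":0.5},{"x":0,"y":0,"z":0,"rx":0,"ry":0,"rz":0,"gripper":0.9},{"x":0,"y":0,"z":0,"rx":0,"ry":0,"rz":0,"gripper":0.9},{"x":0,"y":0,"z":0,"rx":0,"ry":0,"rz":0,"gripper":0.9},{"x":0,"y":0,"z":0,"rx":0,"ry":0,"rz":0,"gripper":0.9}], "squeeze": 20}}

```text
time: 15.22
tool_pos: [0.4532, -0.1044, 0.1988]
ee_rot: [-0.704, 0.706, -0.051, 0.054]
ft_force: [0.4, 0.6, -1.2]
width: 0.021
```

```bash
python3 st.py
```

```text
t 15.225 TCP station [-54.2658 -85.2877 198.8071] tool-z yaw rel +sy deg 0.24030767062902214 tilt [ 0.0056 -1.     -0.0032] w 0.02102389365100681
F st [0.3014 0.6542] -1.1932600847937236 T [-0.0012 -0.0124 -0.0414] q [-0.395  -0.1504  1.9694 -0.0018  1.3164 -1.8168]
```

Gripped at 21 mm width against the 22 mm knob, with small forces. Now along the loading leg to bend 1.

{"op": "send_rows", "data": {"targets": [{"x":0,"y":0,"z":0.01,"rx":0,"ry":0,"rz":0,"gripper":0.9},{"x":0,"y":0,"z":0.01,"rx":0,"ry":0,"rz":0,"gripper":0.9},{"x":0,"y":0,"z":0.01,"rx":0,"ry":0,"rz":0,"gripper":0.9},{"x":0,"y":0,"z":0.01,"rx":0,"ry":0,"rz":0,"gripper":0.9}]}}

```text
time: 15.72
tool_pos: [0.4597, -0.0631, 0.199]
ee_rot: [-0.703, 0.707, -0.05, 0.055]
ft_force: [2.9, -2.4, -0.0]
width: 0.0213
```

```bash
python3 st.py
```

```text
t 15.725 TCP station [-54.0367 -43.4782 198.9842] tool-z yaw rel +sy deg 0.18823173081726452 tilt [ 0.0068 -1.     -0.0045] w 0.021302070860993047
F st [ 3.2519 -1.9389] -0.013856241305801653 T [-0.6976 -0.5909 -0.0508] q [-0.3041 -0.1539  1.9722 -0.0035  1.3159 -1.7246]
```

{"op": "send_rows", "data": {"targets": [{"x":0.0007,"y":0,"z":0.0077,"rx":0,"ry":10,"rz":0,"gripper":0.9},{"x":0.0007,"y":0,"z":0.0077,"rx":0,"ry":10,"rz":0,"gripper":0.9},{"x":0.0007,"y":0,"z":0.0077,"rx":0,"ry":10,"rz":0,"gripper":0.9}]}}

```text
time: 16.1
tool_pos: [0.4703, -0.0401, 0.1992]
ee_rot: [-0.664, 0.667, -0.234, 0.242]
ft_force: [-0.8, -3.4, -0.5]
width: 0.0218
```

```bash
cat >> st.py <<'E'
def cl(P):
    x,y=P
    segs=[]
    for t in np.linspace(-213,-45,400): segs.append((-55,t,0))
    for t in np.linspace(0,np.pi/2,200): segs.append((-10-45*np.cos(t),-45+45*np.sin(t),-np.degrees(t)))
    for t in np.linspace(-10,10,50): segs.append((t,0,-90))
    for t in np.linspace(0,np.pi/2,200): segs.append((10+45*np.sin(t),45-45*np.cos(t),-90+np.degrees(t)))
    for t in np.linspace(45,213,400): segs.append((55,t,0))
    S=np.array(segs); i=np.argmin(np.hypot(S[:,0]-x,S[:,1]-y)); return S[i]
P=W2S(p,s["tool_pos"])[0,:2]; C=cl(P); psi=np.radians(90+C[2]); L=np.array([-np.sin(psi),np.cos(psi)])
print("path pt",C,"left offset mm",(P-C[:2])@L)
F=M.T@s["ft_force"]; print("F tool",F)
E
python3 st.py
```

```text
t 16.1 TCP station [-47.0848 -19.153  199.1502] tool-z yaw rel +sy deg -30.612571040356244 tilt [ 0.0112 -0.9999 -0.0001] w 0.021757756984270415
F st [-0.2518 -3.4823] -0.5222965584875011 T [-0.7104 -0.0709 -0.0855] q [-0.2489 -0.1353  1.9554 -0.005   1.3114 -1.1314]
path pt [-46.9409 -19.3023 -34.8241] left offset mm 0.2034240146280085
F tool [ 1.5507  0.5399 -3.1251]
```

{"op": "send_rows", "data": {"targets": [{"x":0.001,"y":0,"z":0.0072,"rx":0,"ry":10.5,"rz":0.3,"gripper":0.9},{"x":0.001,"y":0,"z":0.0072,"rx":0,"ry":10.5,"rz":0.2,"gripper":0.9},{"x":0.0007,"y":0,"z":0.0072,"rx":0,"ry":10,"rz":0,"gripper":0.9}]}}

```text
time: 16.48
tool_pos: [0.4895, -0.0272, 0.1992]
ee_rot: [-0.575, 0.575, -0.41, 0.413]
ft_force: [1.0, -4.5, -0.7]
width: 0.0218
```

```bash
python3 st.py
```

```text
t 16.475 TCP station [-30.1357  -3.4365 199.2436] tool-z yaw rel +sy deg -62.41991555703673 tilt [ 0.0043 -1.      0.0027] w 0.021795179802267924
F st [ 1.6818 -4.3406] -0.7374913051944625 T [-0.8048 -0.0421  0.0684] q [-0.2149 -0.084   1.9084 -0.0024  1.3128 -0.5429]
path pt [-29.5705  -4.4784 -64.2211] left offset mm 1.1840685941904305
F tool [ 4.6228  0.7561 -0.5209]
```

{"op": "send_rows", "data": {"targets": [{"x":0.0014,"y":0,"z":0.0067,"rx":0,"ry":9.2,"rz":0,"gripper":0.9},{"x":0.001,"y":0,"z":0.0067,"rx":0,"ry":9.2,"rz":0,"gripper":0.9},{"x":0.0008,"y":0,"z":0.0067,"rx":0,"ry":9.2,"rz":0,"gripper":0.9}]}}

```text
time: 16.85
tool_pos: [0.5099, -0.0258, 0.199]
ee_rot: [-0.456, 0.457, -0.538, 0.542]
ft_force: [-3.6, -1.5, 5.6]
width: 0.0215
```

```bash
python3 st.py
```

```text
t 16.85 TCP station [-10.1355   1.0541 198.9887] tool-z yaw rel +sy deg -90.8547822337088 tilt [ 0.0048 -1.      0.0029] w 0.021542003826496077
F st [-3.3641 -2.0384] 5.643771437618307 T [-0.2437  0.6747  0.1193] q [-0.2019 -0.0311  1.8584 -0.0049  1.3112 -0.033 ]
path pt [-10.   0. -90.] left offset mm 1.0541029137231348
F tool [ 2.1155 -5.6435 -3.3167]
```

{"op": "send_rows", "data": {"targets": [{"x":0.0003,"y":0,"z":0.009,"rx":0,"ry":0,"rz":0,"gripper":0.9},{"x":0.0003,"y":0,"z":0.009,"rx":0,"ry":0,"rz":0,"gripper":0.9}]}}

```text
time: 17.1
tool_pos: [0.5276, -0.0273, 0.1988]
ee_rot: [-0.457, 0.458, -0.538, 0.54]
ft_force: [-4.7, 3.9, 3.4]
width: 0.0212
```

```bash
python3 st.py
```

```text
t 17.1 TCP station [  7.5415   2.2513 198.8059] tool-z yaw rel +sy deg -90.548164982481 tilt [ 0.0025 -1.      0.0003] w 0.021163099955673257
F st [-5.2071  3.1063] 3.3515142958315147 T [0.9102 0.7932 0.0897] q [-0.1994  0.0146  1.8133 -0.0026  1.3133 -0.0364]
path pt [  7.551   0.    -90.   ] left offset mm 2.2513097311503643
F tool [-3.0479 -3.361  -5.2354]
```

{"op": "send_rows", "data": {"targets": [{"x":0.0002,"y":0,"z":0.0077,"rx":0,"ry":-9,"rz":0,"gripper":0.9},{"x":-0.0005,"y":0,"z":0.0077,"rx":0,"ry":-10,"rz":0,"gripper":0.9},{"x":-0.0005,"y":0,"z":0.0077,"rx":0,"ry":-10,"rz":0,"gripper":0.9}]}}

```text
time: 17.48
tool_pos: [0.5514, -0.0241, 0.1988]
ee_rot: [-0.583, 0.583, -0.401, 0.399]
ft_force: [-1.9, 0.6, 1.9]
width: 0.0214
```

```bash
python3 st.py
```

```text
t 17.475 TCP station [ 30.6119   8.9941 198.7969] tool-z yaw rel +sy deg -60.20183740392936 tilt [-0.0017 -1.     -0.0014] w 0.021367983508097897
F st [-2.0087  0.2833] 1.9466631474339593 T [0.1967 0.4416 0.0274] q [-0.1871  0.0734  1.7524  0.0008  1.3178 -0.5546]
path pt [ 32.3974   5.9698 -60.1508] left offset mm 3.511810110774312
F tool [-1.2474 -1.9423 -1.6051]
```

{"op": "send_rows", "data": {"targets": [{"x":0.0,"y":0,"z":0.0077,"rx":0,"ry":-10,"rz":0,"gripper":0.9},{"x":0.0,"y":0,"z":0.0077,"rx":0,"ry":-10,"rz":0,"gripper":0.9},{"x":-0.0002,"y":0,"z":0.0077,"rx":0,"ry":-10,"rz":0,"gripper":0.9}]}}

```text
time: 17.85
tool_pos: [0.5717, -0.0109, 0.1988]
ee_rot: [0.67, -0.669, 0.229, -0.226]
ft_force: [-4.5, 1.1, 2.8]
width: 0.0214
```

```bash
python3 st.py
```

```text
t 17.85 TCP station [ 48.7036  25.1443 198.8041] tool-z yaw rel +sy deg -28.735849045379815 tilt [-0.0047 -1.     -0.0006] w 0.021407492252545058
F st [-4.627   0.3504] 2.849651599455191 T [ 0.0802  0.7429 -0.0633] q [-0.158   0.1225  1.6995  0.0018  1.3239 -1.0749]
path pt [ 50.0468  24.4755 -27.1357] left offset mm 1.5003580739401403
F tool [-4.2389 -2.8288 -1.9189]
```

{"op": "send_rows", "data": {"targets": [{"x":-0.001,"y":0,"z":0.0075,"rx":0,"ry":-10,"rz":0,"gripper":0.9},{"x":-0.0007,"y":0,"z":0.0075,"rx":0,"ry":-9.5,"rz":0,"gripper":0.9},{"x":-0.0004,"y":0,"z":0.0075,"rx":0,"ry":-8.5,"rz":0,"gripper":0.9}]}}

```text
time: 18.23
tool_pos: [0.5814, 0.0101, 0.1989]
ee_rot: [0.706, -0.705, 0.051, -0.048]
ft_force: [-1.6, -1.4, 3.5]
width: 0.021
```

```bash
python3 st.py
python3 - <<'E'
from h import *
c=read_camera("side"); crop(c,220,110,370,260,4,"pics/s11.png")
E
```

```text
t 18.225 TCP station [ 55.1092  47.383  198.923 ] tool-z yaw rel +sy deg 0.6754002006456119 tilt [-0.0048 -1.      0.0004] w 0.02101905849385943
F st [-1.4068 -1.6678] 3.454534406439245 T [-0.486   0.3725 -0.0712] q [-0.1185  0.1458  1.6736  0.0005  1.327  -1.5485]
path pt [55.     47.5263  0.    ] left offset mm -0.10917329876966166
F tool [-1.4429 -3.4484 -1.6497]
```

View pics/s11.png

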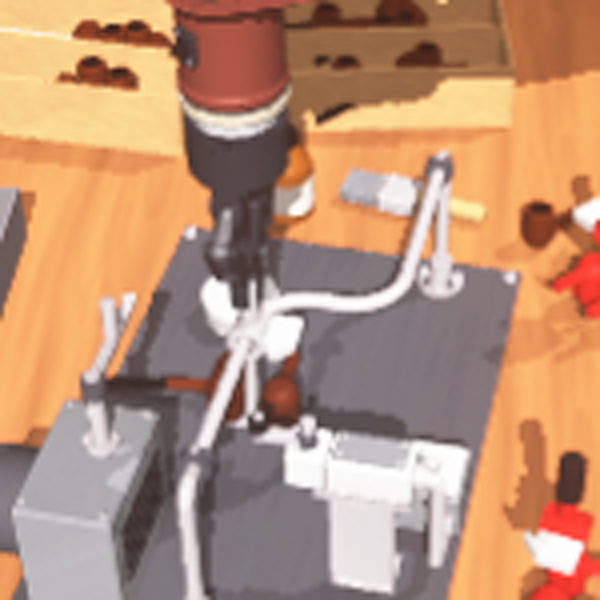

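Side view: the carrier is through both bends and on the dryer leg, with its knob in the fingers. I'll slide it on towards the stop.

{"op": "send_rows", "data": {"targets": [{"x":0,"y":0,"z":0.01,"rx":0,"ry":0.6,"rz":-0.2,"gripper":0.9},{"x":0,"y":0,"z":0.011,"rx":0,"ry":0,"rz":0,"gripper":0.9},{"x":0,"y":0,"z":0.011,"rx":0,"ry":0,"rz":0,"gripper":0.9},{"x":0,"y":0,"z":0.011,"rx":0,"ry":0,"rz":0,"gripper":0.9},{"x":0,"y":0,"z":0.011,"rx":0,"ry":0,"rz":0,"gripper":0.9}]}}

```text
time: 18.9
tool_pos: [0.5908, 0.0672, 0.1988]
ee_rot: [0.705, -0.705, 0.053, -0.054]
ft_force: [-0.3, -1.8, -0.3]
width: 0.0212
```

```bash
python3 st.py
```

```text
t 18.9 TCP station [ 55.6247 105.2616 198.7944] tool-z yaw rel +sy deg 0.07987087920729152 tilt [ 0.0003 -1.      0.0009] w 0.021199328560535288
F st [-0.0457 -1.7902] -0.3069444135134013 T [-0.333   0.0025  0.0497] q [-0.0198  0.1724  1.6438  0.0009  1.325  -1.4395]
path pt [ 55.     105.2105   0.    ] left offset mm -0.6247482814586931
F tool [-0.0482  0.3053 -1.7904]
```

{"op": "send_rows", "data": {"targets": [{"x":0,"y":0,"z":0.01,"rx":0,"ry":0,"rz":0,"gripper":0.9},{"x":0,"y":0,"z":0.01,"rx":0,"ry":0,"rz":0,"gripper":0.9},{"x":0,"y":0,"z":0.01,"rx":0,"ry":0,"rz":0,"gripper":0.9},{"x":0,"y":0,"z":0.01,"rx":0,"ry":0,"rz":0,"gripper":0.9},{"x":0,"y":0,"z":0.01,"rx":0,"ry":0,"rz":0,"gripper":0.9}]}}

```text
time: 19.52
tool_pos: [0.5991, 0.1193, 0.1988]
ee_rot: [-0.705, 0.705, -0.053, 0.054]
ft_force: [-0.5, -3.2, 0.3]
width: 0.0212
```

```bash
python3 st.py
```

```text
t 19.525 TCP station [ 55.9162 157.9828 198.7823] tool-z yaw rel +sy deg 0.07627608909241701 tilt [ 0.0011 -1.     -0.0009] w 0.021239888697643473
F st [-0.046  -3.2357] 0.27433815067627887 T [-0.678  -0.2004  0.0481] q [ 0.0682  0.2103  1.6002 -0.0012  1.3302 -1.351 ]
path pt [ 55.     157.8421   0.    ] left offset mm -0.916176731343235
F tool [-0.05   -0.2713 -3.2358]
```

{"op": "send_rows", "data": {"targets": [{"x":0,"y":0,"z":0.005,"rx":0,"ry":0,"rz":0,"gripper":0.9},{"x":0,"y":0,"z":0.005,"rx":0,"ry":0,"rz":0,"gripper":0.9},{"x":0,"y":0,"z":0.002,"rx":0,"ry":0,"rz":0,"gripper":0.9}]}}

```text
time: 19.9
tool_pos: [0.6017, 0.1329, 0.1988]
ee_rot: [-0.705, 0.705, -0.052, 0.054]
ft_force: [1.5, -1.4, -1.4]
width: 0.021
```

```bash
python3 st.py
```

```text
t 19.9 TCP station [ 56.4254 171.7877 198.8381] tool-z yaw rel +sy deg 0.10444020859789305 tilt [ 0.0024 -1.      0.0001] w 0.021002838373587563
F st [ 1.6651 -1.1905] -1.3851836360740692 T [-0.3811 -0.2704  0.0001] q [ 0.0897  0.2215  1.5871 -0.0005  1.3307 -1.3301]
path pt [ 55.     171.7368   0.    ] left offset mm -1.4253986967817553
F tool [ 1.6596  1.3891 -1.1937]
```

{"op": "send_rows", "data": {"targets": [{"x":0,"y":0,"z":0.002,"rx":0,"ry":0,"rz":0,"gripper":0.9},{"x":0,"y":0,"z":0.002,"rx":0,"ry":0,"rz":0,"gripper":0.9}]}}

```text
time: 20.15
tool_pos: [0.6023, 0.1359, 0.1989]
ee_rot: [-0.704, 0.706, -0.053, 0.054]
ft_force: [0.0, -8.4, -0.1]
width: 0.0211
```

```bash
python3 st.py
```

```text
t 20.15 TCP station [ 56.5298 174.9345 198.8898] tool-z yaw rel +sy deg 0.09098806288849914 tilt [ 0.0024 -1.     -0.0018] w 0.021149242864240858
F st [ 1.3029 -8.2694] -0.06683785894457361 T [-1.5686 -0.0402  0.0176] q [ 0.0957  0.2249  1.583  -0.0025  1.3319 -1.3234]
path pt [ 55.     175.1053   0.    ] left offset mm -1.529818467082663
F tool [ 1.2895  0.0852 -8.2714]
```

{"op": "send_rows", "data": {"targets": [{"x":0,"y":0,"z":0.002,"rx":0,"ry":0,"rz":0,"gripper":0.9},{"x":0,"y":0,"z":0.001,"rx":0,"ry":0,"rz":0,"gripper":0.9}]}}

```text
time: 20.4
tool_pos: [0.6023, 0.1359, 0.1989]
ee_rot: [-0.702, 0.708, -0.053, 0.054]
ft_force: [0.8, -3.2, -0.0]
width: 0.0212
```

```bash
python3 st.py
python3 - <<'E'
from h import *
c=read_camera("side"); crop(c,220,160,345,260,6,"pics/s12.png")
E
```

```text
t 20.4 TCP station [ 56.5459 174.9299 198.8723] tool-z yaw rel +sy deg 0.027624940697918987 tilt [ 0.0015 -1.     -0.0073] w 0.021239243966483207
F st [ 1.2576 -3.0484] -0.03935216070842218 T [-0.7175 -0.2106  0.072 ] q [ 0.0984  0.2271  1.5803 -0.0076  1.3345 -1.3184]
path pt [ 55.     175.1053   0.    ] left offset mm -1.545872044543188
F tool [ 1.256   0.0634 -3.0486]
```

View pics/s12.png

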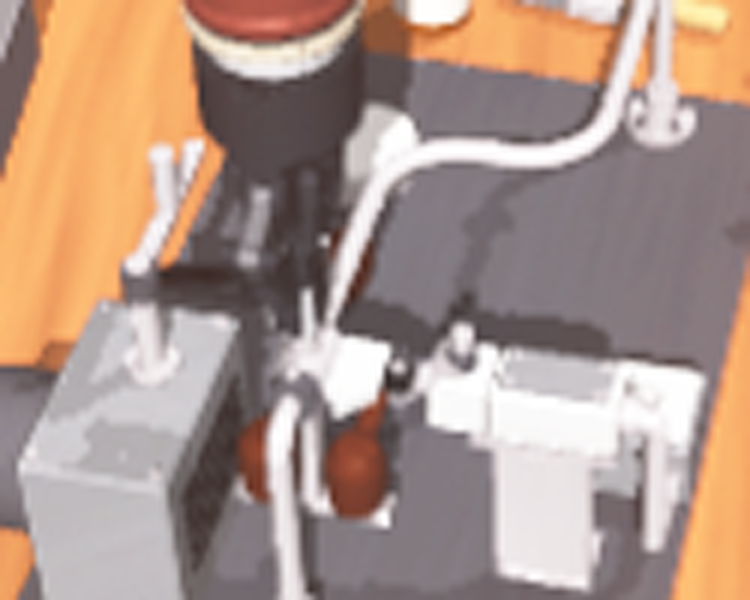

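{"op": "send_rows", "data": {"targets": [{"x":0,"y":0,"z":0.004,"rx":0.3,"ry":0,"rz":0,"gripper":0.9},{"x":0,"y":0,"z":0.004,"rx":0,"ry":0,"rz":0,"gripper":0.9}]}}

```text
time: 20.7
tool_pos: [0.6025, 0.1367, 0.199]
ee_rot: [-0.7, 0.71, -0.055, 0.054]
ft_force: [-2.5, -14.8, 2.6]
width: 0.0212
```

```bash
python3 st.py
```

```text
t 20.7 TCP station [ 56.67   175.7013 199.0257] tool-z yaw rel +sy deg -0.08113808794981026 tilt [-0.0003 -0.9999 -0.0154] w 0.021230178888084882
F st [ -0.2316 -15.0518] 2.6262768554993148 T [-2.9314  0.4564  0.0646] q [ 0.1036  0.2316  1.5748 -0.0152  1.3394 -1.3096]
path pt [ 55.     175.5263   0.    ] left offset mm -1.6699907241082386
F tool [ -0.2111  -2.3948 -15.0906]
```

The carrier is firm against the stop: 15 N with less than 1 mm gained. I'll level the tool, release, and rise straight up.

{"op": "send_rows", "data": {"targets": [{"x":0,"y":0,"z":0.001,"rx":0.8,"ry":0,"rz":0,"gripper":0.9},{"x":0,"y":0,"z":0,"rx":0,"ry":0,"rz":0,"gripper":0.3},{"x":0,"y":0,"z":0,"rx":0,"ry":0,"rz":0,"gripper":0.3},{"x":0,"y":-0.01,"z":0,"rx":0,"ry":0,"rz":0,"gripper":0.3},{"x":0,"y":-0.02,"z":0,"rx":0,"ry":0,"rz":0,"gripper":0.3},{"x":0,"y":-0.03,"z":0,"rx":0,"ry":0,"rz":0,"gripper":0.3},{"x":0,"y":-0.03,"z":0,"rx":0,"ry":0,"rz":0,"gripper":0.3},{"x":0,"y":0,"z":-0.03,"rx":0,"ry":0,"rz":0,"gripper":0.6},{"x":0,"y":0,"z":-0.04,"rx":0,"ry":0,"rz":0,"gripper":1},{"x":0,"y":0,"z":-0.04,"rx":0,"ry":0,"rz":0,"gripper":1},{"x":0,"y":0,"z":-0.03,"rx":0,"ry":0,"rz":0,"gripper":1},{"x":0,"y":0,"z":0,"rx":0,"ry":0,"rz":0,"gripper":1}]}}

```text
time: 22.2
tool_pos: [0.5828, -0.0014, 0.3074]
ee_rot: [0.705, -0.705, 0.049, -0.057]
ft_force: [0.2, 0.8, 0.5]
width: -0.0001
```

```bash
python3 st.py
python3 - <<'E'
from h import *
c=read_camera("side"); crop(c,220,160,345,260,6,"pics/s13.png")
c=read_camera("top"); crop(c,225,80,365,200,5,"pics/t13.png")
E
```

```text
t 22.2 TCP station [ 58.1563  36.253  307.4461] tool-z yaw rel +sy deg 0.1502932588569621 tilt [ 0.0125 -0.9999  0.0019] w -0.00013600854664112767
F st [0.1062 0.86  ] 0.4662335661163887 T [-0.0032  0.0142 -0.0069] q [-0.1386  0.0702  1.5518  0.0017  1.5071 -1.5594]
path pt [ 54.2604  36.8751 -10.402 ] left offset mm -3.9441048838455486
F tool [ 0.1143 -0.4632  0.8606]
```

View pics/s13.png

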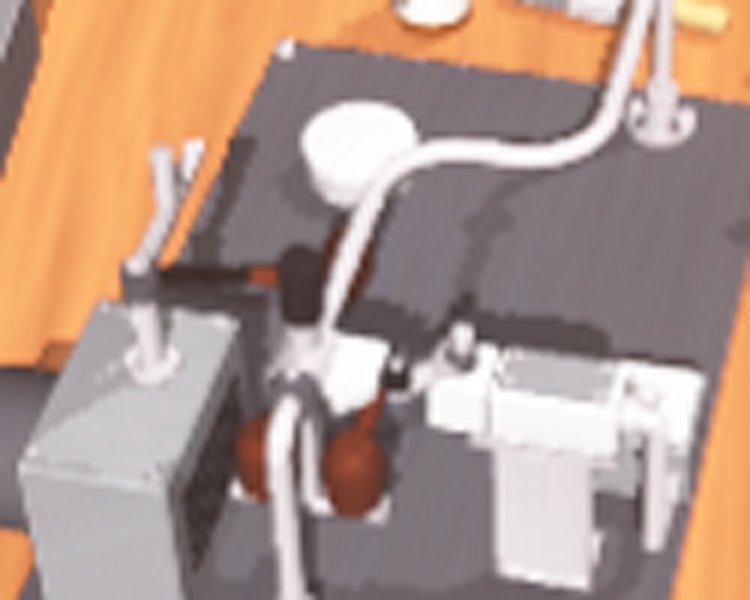

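View pics/t13.png

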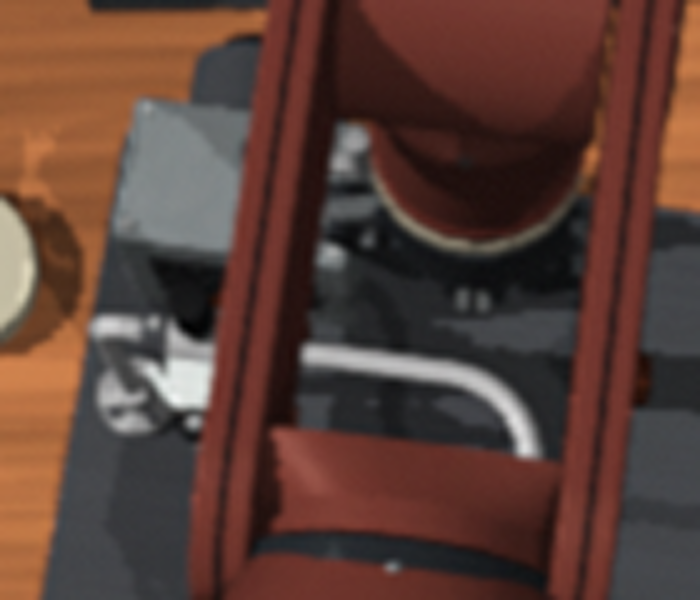

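The knob is free at crop (300,285). The roller is still held at (397,370), against a rest position of (386,332), and the open catch's pin is at (160,165). Next I go outside the pin to close the catch.

{"op": "send_rows", "data": {"targets": [{"x":0.03,"y":0,"z":0.01,"rx":0,"ry":0,"rz":0,"gripper":1},{"x":0.04,"y":0,"z":0.01,"rx":0,"ry":0,"rz":0,"gripper":1},{"x":0.03,"y":0,"z":0.01,"rx":0,"ry":0,"rz":0,"gripper":1},{"x":0.02,"y":0,"z":0.01,"rx":0,"ry":0,"rz":0,"gripper":1},{"x":0,"y":0,"z":0,"rx":0,"ry":9,"rz":0,"gripper":1},{"x":0,"y":0,"z":0,"rx":0,"ry":9,"rz":0,"gripper":1},{"x":0,"y":0,"z":0,"rx":0,"ry":9,"rz":0,"gripper":1},{"x":0,"y":0,"z":0,"rx":0,"ry":9,"rz":0,"gripper":1},{"x":0,"y":0,"z":0,"rx":0,"ry":8,"rz":0,"gripper":1},{"x":0,"y":0,"z":0,"rx":0,"ry":0,"rz":0,"gripper":1}]}}

```text
time: 23.55
tool_pos: [0.7127, 0.0416, 0.3118]
ee_rot: [0.637, -0.629, 0.311, -0.318]
ft_force: [-0.1, 1.2, 0.2]
width: -0.0001
```

```bash
python3 st.py
```

```text
t 23.55 TCP station [180.0513  98.465  311.7936] tool-z yaw rel +sy deg -44.071770169290986 tilt [ 0.0039 -0.9999  0.015 ] w -8.206061282188902e-05
F st [-0.322   1.1185] 0.174519856461774 T [-0.041   0.0688  0.0331] q [-0.0552  0.3898  1.1696  0.0068  1.5682 -0.7041]
path pt [55.     98.4737  0.    ] left offset mm -125.05134737279727
F tool [-1.0087 -0.1697  0.5822]
```

{"op": "send_rows", "data": {"targets": [{"x":0.003,"y":0,"z":-0.011,"rx":-0.8,"ry":0.5,"rz":0.2,"gripper":1},{"x":0,"y":0,"z":-0.011,"rx":0,"ry":0,"rz":0,"gripper":1},{"x":0,"y":0.02,"z":0,"rx":0,"ry":0,"rz":0,"gripper":1},{"x":0,"y":0.02,"z":0,"rx":0,"ry":0,"rz":0,"gripper":1},{"x":0,"y":0.02,"z":0,"rx":0,"ry":0,"rz":0,"gripper":1},{"x":0,"y":0.01,"z":0,"rx":0,"ry":0,"rz":0,"gripper":1},{"x":0,"y":0,"z":0,"rx":0,"ry":0,"rz":0,"gripper":1}]}}

```text
time: 24.42
tool_pos: [0.6943, 0.0261, 0.2339]
ee_rot: [-0.632, 0.633, -0.317, 0.314]
ft_force: [-0.5, 0.3, 0.4]
width: 0.0002
```

```bash
python3 st.py
```

```text
t 24.425 TCP station [164.2148  80.3391 233.9365] tool-z yaw rel +sy deg -44.197006556678176 tilt [-0.0032 -1.     -0.0031] w 0.00023770758380682323
F st [-0.5356  0.2333] 0.4205601660379103 T [ 0.0056 -0.0489  0.0098] q [-0.076   0.3882  1.315   0.0003  1.4428 -0.7227]
path pt [55.     80.3684  0.    ] left offset mm -109.2147758785348
F tool [-0.5479 -0.4182 -0.2074]
```

Lower to z of about 0.205 and check in the side view.

{"op": "send_rows", "data": {"targets": [{"x":0,"y":0.014,"z":0,"rx":0,"ry":0,"rz":0,"gripper":1},{"x":0,"y":0.012,"z":0,"rx":0,"ry":0,"rz":0,"gripper":1},{"x":0,"y":0,"z":0,"rx":0,"ry":0,"rz":0,"gripper":1}]}}

```text
time: 24.8
tool_pos: [0.6948, 0.0262, 0.207]
ee_rot: [-0.633, 0.633, -0.316, 0.314]
ft_force: [-0.0, -1.0, 0.3]
width: 0.0003
```

```bash
python3 st.py
python3 - <<'E'
from h import *
c=read_camera("side"); crop(c,220,160,345,260,6,"pics/s14.png")
E
```

```text
t 24.8 TCP station [164.7312  80.5372 207.0134] tool-z yaw rel +sy deg -44.184251351170296 tilt [-0.0021 -1.     -0.0019] w 0.0002549459703522741
F st [ 0.1035 -0.9503] 0.25840977153380723 T [-0.0227  0.0238 -0.0148] q [-0.0758  0.4046  1.3442  0.0004  1.3956 -0.7228]
path pt [55.     80.3684  0.    ] left offset mm -109.73122834904021
F tool [ 0.736  -0.2589 -0.6098]
```

View pics/s14.png

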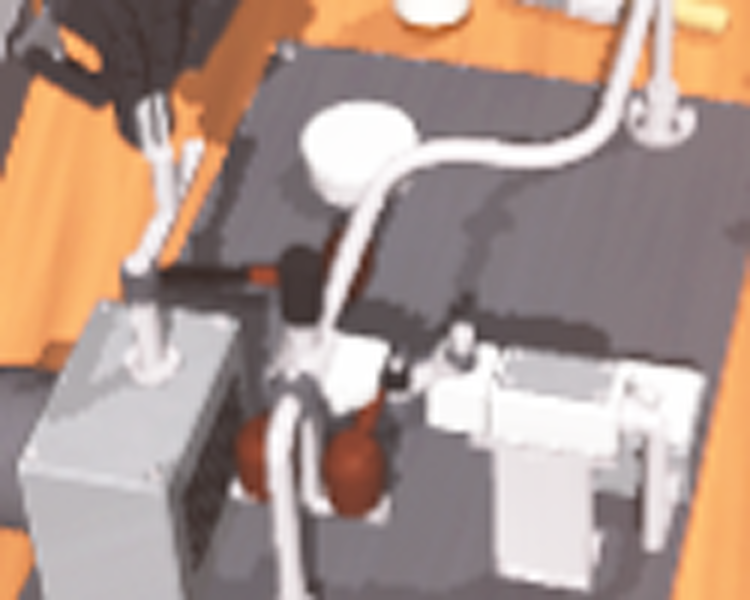

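{"op": "send_rows", "data": {"targets": [{"x":-0.01,"y":0,"z":0,"rx":0,"ry":0,"rz":0,"gripper":1},{"x":-0.007,"y":0,"z":-0.005,"rx":0,"ry":0,"rz":0,"gripper":1},{"x":-0.008,"y":0,"z":-0.006,"rx":0,"ry":0,"rz":0,"gripper":1},{"x":-0.009,"y":0,"z":-0.004,"rx":0,"ry":0,"rz":0,"gripper":1},{"x":-0.01,"y":0,"z":-0.002,"rx":0,"ry":0,"rz":0,"gripper":1},{"x":0,"y":0,"z":0,"rx":0,"ry":0,"rz":0,"gripper":1}]}}

```text
time: 25.6
tool_pos: [0.6524, 0.0503, 0.2099]
ee_rot: [-0.632, 0.634, -0.315, 0.316]
ft_force: [-1.3, -1.0, 0.0]
width: 0.0001
```

```bash
python3 st.py
python3 - <<'E'
from h import *
c=read_camera("side"); crop(c,220,160,345,260,6,"pics/s15.png")
E
```

```text
t 25.6 TCP station [119.098   97.8858 209.9282] tool-z yaw rel +sy deg -44.24710262785872 tilt [ 0.0032 -1.     -0.0016] w 8.372447805334142e-05
F st [-1.1145 -1.1382] 0.038694253500858755 T [-0.061   0.1187  0.0633] q [-0.0417  0.3036  1.467  -0.0036  1.3703 -0.6868]
path pt [55.     98.0526  0.    ] left offset mm -64.0980179358409
F tool [-0.0041 -0.0361 -1.593 ]
```

View pics/s15.png

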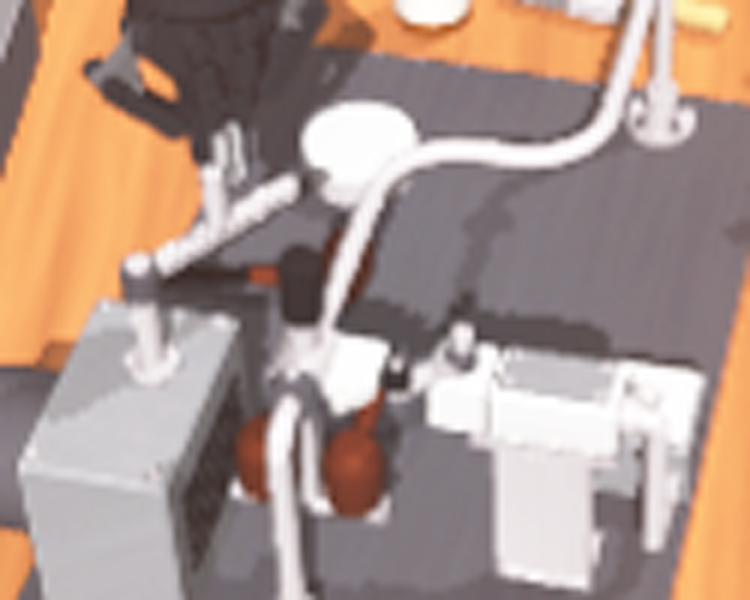

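Side view: the catch is about half closed, with the pin at crop (213,190) in front of the fingers. I'll continue the arc towards shut.

{"op": "send_rows", "data": {"targets": [{"x":-0.009,"y":0.002,"z":0.004,"rx":0,"ry":0,"rz":0,"gripper":1},{"x":-0.009,"y":0.001,"z":0.005,"rx":0,"ry":0,"rz":0,"gripper":1},{"x":-0.008,"y":0,"z":0.006,"rx":0,"ry":0,"rz":0,"gripper":1},{"x":-0.006,"y":0,"z":0.006,"rx":0,"ry":0,"rz":0,"gripper":1},{"x":0,"y":0,"z":0,"rx":0,"ry":0,"rz":0,"gripper":1}]}}

```text
time: 26.28
tool_pos: [0.6504, 0.0892, 0.2072]
ee_rot: [-0.631, 0.634, -0.315, 0.317]
ft_force: [-0.3, 0.2, -0.7]
width: -0.0001
```

```bash
python3 st.py
python3 - <<'E'
from h import *
c=read_camera("side"); crop(c,220,160,345,260,6,"pics/s16.png")
E
```

```text
t 26.275 TCP station [111.1928 136.0719 207.1904] tool-z yaw rel +sy deg -44.27154136332121 tilt [ 0.0046 -1.     -0.0029] w -0.00010363723669256542
F st [-0.3225  0.1497] -0.7152800634381683 T [-0.009  -0.0497 -0.0075] q [ 0.0191  0.311   1.463  -0.0055  1.3672 -0.6252]
path pt [ 55.     135.9474   0.    ] left offset mm -56.192801214275235
F tool [-0.3387  0.7141 -0.1159]
```

View pics/s16.png

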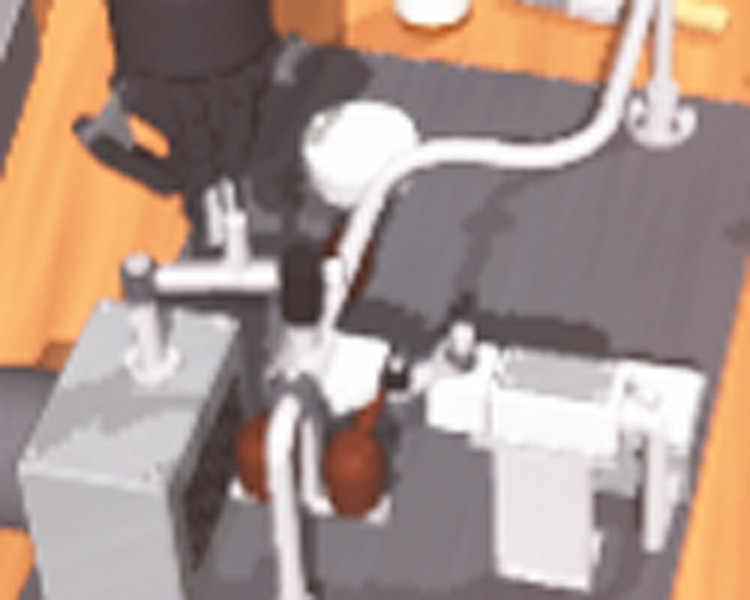

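The arm now passes behind the stem. Its tip at crop (332,265) should come to about (345,290), so it isn't fully shut yet. I'll push on in station +y until it meets its stop.

{"op": "send_rows", "data": {"targets": [{"x":-0.004,"y":0,"z":0.003,"rx":0,"ry":0,"rz":0,"gripper":1},{"x":-0.004,"y":0,"z":0.003,"rx":0,"ry":0,"rz":0,"gripper":1},{"x":-0.004,"y":0,"z":0.003,"rx":0,"ry":0,"rz":0,"gripper":1}]}}

```text
time: 26.7
tool_pos: [0.6514, 0.1015, 0.2075]
ee_rot: [-0.63, 0.635, -0.314, 0.319]
ft_force: [3.9, -16.7, 0.4]
width: -0.0001
```

```bash
python3 st.py
python3 - <<'E'
from h import *
c=read_camera("side"); crop(c,220,160,345,260,6,"pics/s17.png")
E
```

```text
t 26.7 TCP station [110.3526 148.3349 207.5251] tool-z yaw rel +sy deg -44.35472743220512 tilt [ 0.0101 -0.9999 -0.0043] w -0.00011709039324091705
F st [  6.358 -15.959] 0.42041518695207847 T [-2.5596 -0.7198  0.1853] q [ 0.0405  0.3164  1.4557 -0.011   1.3673 -0.6012]
path pt [ 55.     148.1579   0.    ] left offset mm -55.352582405567006
F tool [15.7062 -0.2314 -6.968 ]
```

View pics/s17.png

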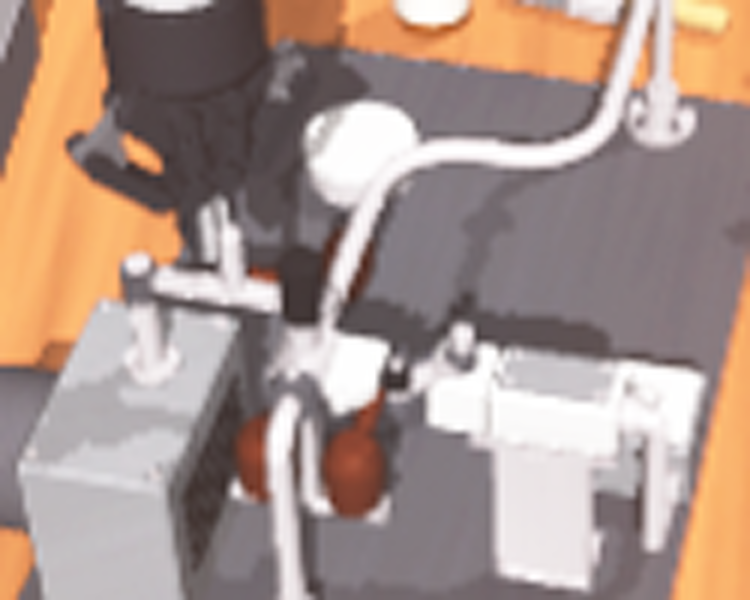

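17 N reached and the arm lies at (150,283) to (285,297), as when shut at the start: it's on its stop. I'll back off, lift and move clear to check.

{"op": "send_rows", "data": {"targets": [{"x":0.008,"y":0,"z":-0.008,"rx":0,"ry":0,"rz":0,"gripper":1},{"x":0.008,"y":0,"z":-0.008,"rx":0,"ry":0,"rz":0,"gripper":1},{"x":0,"y":-0.03,"z":0,"rx":0,"ry":0,"rz":0,"gripper":1},{"x":0,"y":-0.04,"z":0,"rx":0,"ry":0,"rz":0,"gripper":1},{"x":0,"y":-0.04,"z":0,"rx":0,"ry":0,"rz":0,"gripper":1},{"x":0.02,"y":0,"z":-0.04,"rx":0,"ry":0,"rz":0,"gripper":1},{"x":0.02,"y":0,"z":-0.05,"rx":0,"ry":0,"rz":0,"gripper":1},{"x":0.02,"y":0,"z":-0.05,"rx":0,"ry":0,"rz":0,"gripper":1},{"x":0.02,"y":0,"z":-0.05,"rx":0,"ry":0,"rz":0,"gripper":1},{"x":0.04,"y":0,"z":-0.04,"rx":0,"ry":0,"rz":0,"gripper":1},{"x":0.04,"y":0,"z":-0.04,"rx":0,"ry":0,"rz":0,"gripper":1},{"x":0.04,"y":0,"z":-0.02,"rx":0,"ry":0,"rz":0,"gripper":1},{"x":0.04,"y":0,"z":0,"rx":0,"ry":0,"rz":0,"gripper":1},{"x":0.03,"y":0,"z":0,"rx":0,"ry":0,"rz":0,"gripper":1},{"x":0,"y":0,"z":0,"rx":0,"ry":0,"rz":0,"gripper":1}]}}

```text
time: 28.62
tool_pos: [0.5705, -0.3224, 0.3226]
ee_rot: [-0.632, 0.633, -0.315, 0.317]
ft_force: [-0.1, -0.2, -0.8]
width: -0.0
```

```bash
python3 st.py
python3 - <<'E'
from h import *
c=read_camera("side"); crop(c,220,160,345,260,6,"pics/s18.png"); np.savez("side_e.npz",**c)
c=read_camera("top"); crop(c,225,80,445,255,3.6,"pics/t18.png"); np.savez("top_e.npz",**c)
E
```

```text
t 28.625 TCP station [  94.9243 -282.9331  322.591 ] tool-z yaw rel +sy deg -44.38497839788289 tilt [ 0.0021 -1.      0.0008] w -3.00426976816887e-05
F st [-0.1103 -0.1881] -0.8215982805371046 T [-0.0192  0.0471  0.0228] q [-0.6347  0.251   1.3214  0.0001  1.5669 -1.2781]
path pt [ -55. -213.    0.] left offset mm -149.92434022575839
F tool [ 0.051   0.8215 -0.2122]
```

View pics/s18.png

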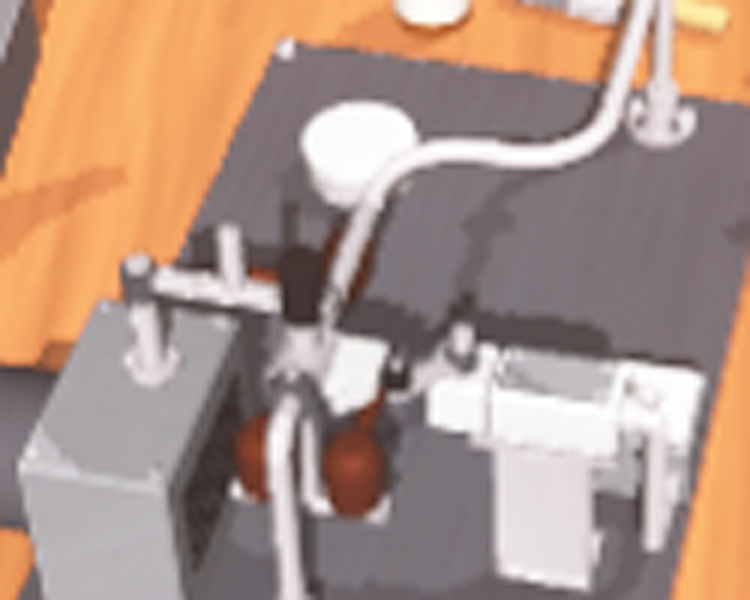

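View pics/t18.png

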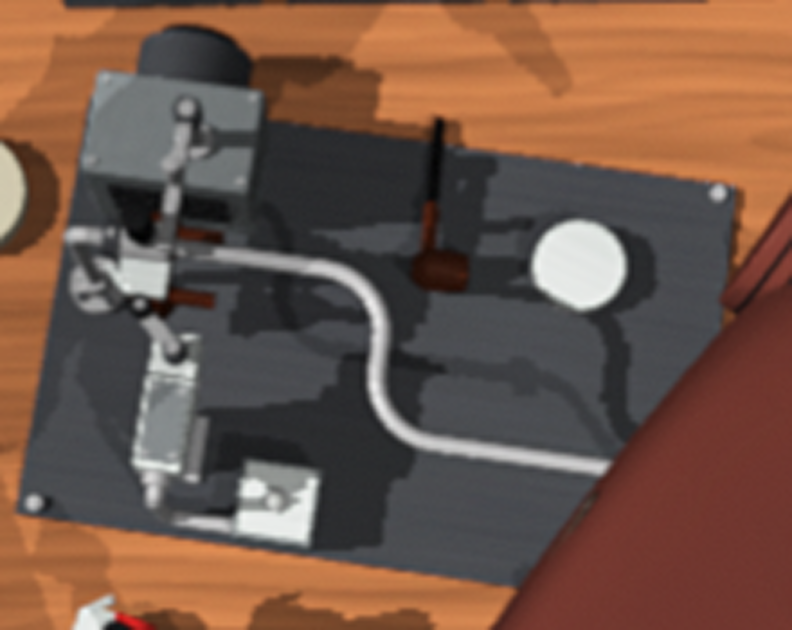

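Both views show the carrier beside the dryer, the roller at top crop (140,305) swung to the carrier's way, and the catch closed at (187,106) to (168,240). I'll put numbers on these.

Run:
```python
from h import *
np.set_printoptions(precision=3,suppress=True)
c=load("top_e"); c2=load("side_e"); p=np.load("pose.npy")
T=lambda q:(np.array([q],float)+.5)/3.6-.5+[225,80]
S=lambda q:(np.array([q],float)+.5)/6-.5+[220,160]
w=W2S(p,onplane(c,T((140,303)),.168))[0]; s=W2S(p,onplane(c,T((176,346)),.171))[0]; print("roller",w,"shaft",s,"ang",np.arctan2(w[1]-s[1],w[0]-s[0]))
w=W2S(p,onplane(c2,S((397,364)),.168))[0]; s=W2S(p,onplane(c2,S((463,328)),.171))[0]; print("side roller",w,s,np.arctan2(w[1]-s[1],w[0]-s[0]))
for nm,tip in(("start",(178,247)),):
    a=W2S(p,onplane(load("top"),T((187,106)),.200))[0];b=W2S(p,onplane(load("top"),T(tip),.194))[0];print(nm,a,b,np.arctan2(a[1]-b[1],a[0]-b[0]))
a=W2S(p,onplane(c,T((187,106)),.200))[0];b=W2S(p,onplane(c,T((169,238)),.194))[0];print("end",a,b,np.arctan2(a[1]-b[1],a[0]-b[0]))
k=W2S(p,onplane(c,T((135,228)),.236))[0]; print("knob top",k)
print("pin side",W2S(p,onplane(c2,S((231,226)),.229)), "start", W2S(p,onplane(load("side"),(np.array([[195,230]])+.5)/4-.5+[210,140],.229)))
cr=[]
for cc,b,k in((c,(235,115,295,180),10),): crop(cc,*b,k,"pics/t19.png")
crop(c2,255,200,295,240,14,"pics/s19.png")
```

```text
roller [ 14.072 169.32  168.   ] shaft [-12.926 139.637 171.   ] ang 0.8327510399178981
side roller [ 10.033 170.808 168.   ] [-16.685 142.599 171.   ] 0.8125387212294427
start [148.318 155.282 200.   ] [ 50.372 146.368 194.   ] 0.0907587090341155
end [148.318 155.282 200.   ] [ 55.749 153.413 194.   ] 0.020188437933498497
knob top [ 48.302 171.003 236.   ]
pin side [[ 94.866 154.191 229.   ]] start [[ 94.195 153.499 229.   ]]
```

View pics/t19.png

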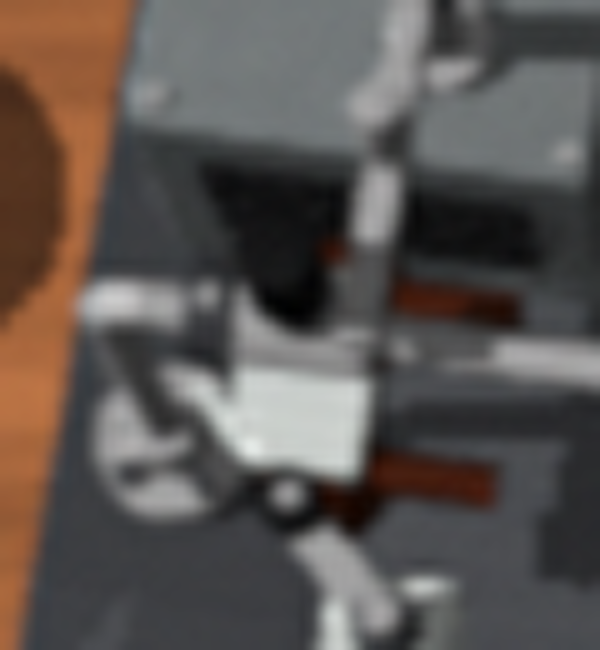

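View pics/s19.png

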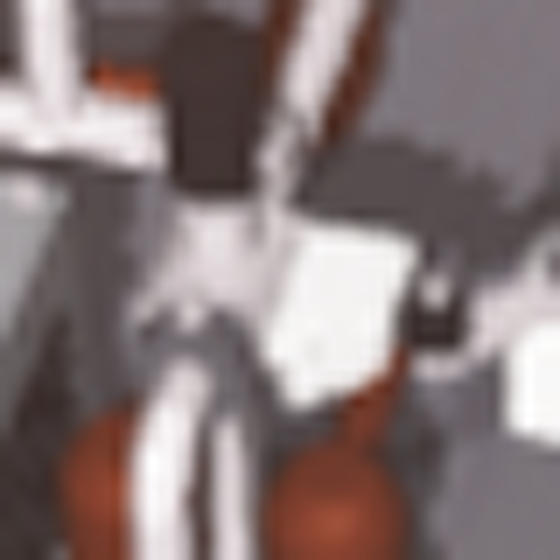

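Roller at +0.82 rad in both views (wanted 0.6–1.0), catch 0.02 rad from shut within measuring error, knob at y about 171 (172 expected) with the carrier touching the stop collar, and tin and pipe where they were. Handing in.

Run:
```python
from h import *
a,b=load("side")["color"].astype(int),load("side_e")["color"].astype(int)
for n,(x,y) in dict(tin=(280,186),stain=(292,153),felt=(239,294),bar=(294,306),red=(362,250),brush=(320,158),blank=(356,165)).items():
    print(n,abs(a[y-8:y+8,x-8:x+8]-b[y-8:y+8,x-8:x+8]).mean().round(1))
print(r.sign_off())
```

```text
tin 8.8
stain 2.8
felt 5.1
bar 11.3
red 7.4
brush 53.4
blank 1.4
the job is handed in; nothing more can be done
None
```

The carrier is at the dryer against its end stop, its cam holds the limit switch tripped, and the catch is shut behind it. The job was handed in at about 29 s of the 72 s allowed; no verdict was given.

1. **Limit switch test:** With the carrier still at the loading end and the catch shut, I pushed the roller arm with the shut fingertips to about 0.55–0.6 rad (1.9 N). It sprang back to rest when I withdrew.
2. **Catch open:** I pushed the pin round to about 1.5 rad.
3. **Carrier moved:** I gripped the knob at 20 N and took it round both bends. It met the end stop firmly: 15 N, with under 1 mm more travel.
4. **Catch shut:** I pushed it onto its hard stop with 17 N, then backed well away.

**Last checks, robot clear:**

| Check | Result | Expected |
|---|---|---|
| Roller arm, both cameras | about +0.82 rad | 0.6 to 1.0 |
| Catch angle | 0.02 rad, within measuring error | 0 |
| Knob along the bar | station y 171 | 172 |
| Knob across the bar | station x 48 | 55 |

- **Knob across the bar:** the 7 mm disagreement is probably my pixel pick on the dark knob or a slight lean in the bore's play. I did not resolve it.
- **Joint 6 limit:** early on it stood at −2.681, against its stated limit of −2.68. I moved it away at once, but it may have touched or just passed the limit.
- **Bystanders:** the tin and pipe look unmoved in the pictures. The side-view comparison showed little change at the tin, stain, felt wheel, compound bar, blank and one red look-alike. The brush patch changed strongly; I put that down to the carrier's knob having stood in that patch at the start, but I did not check the brush separately. The second red look-alike and the yellow one were not compared either.

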